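# Hang a display arm on the counter stand

## Task

Pick up the loose metal display arm from the bench and hook its two claws into the empty slotted channel of the display stand, level and with the top of its plate just under the yellow spring catch. Then press it gently down until it is fully home, flush with the channel, and the catch has snapped out over the top of its plate, and let go. Do not force it, and leave the clay butterflies, the cup and the bottle where they are.

Things in the scene. Friction and masses are not known exactly. Their poses are not given: they have to be found in the camera images.
- bracket: Loose display arm, grey metal, about 0.38 kg, L-shaped. Back plate 36 wide, 140 tall, 6 thick; from its foot a tube 20 wide, 30 tall runs along -x to a red end stop 175 from the plate's back, 54 tall. Origin: on the plate's back face, mid width, underside. x points out of the plate's back, as the claws do; z up along the plate. It lies on the bench on its underside, the plate standing up.
- claw_lower (a point): Lower of two claws on the plate's back, 6 wide, reaching 10 out; the other is 80 above it. This point: on the plate's back (x = 0), at the underside of the claw's neck, z = 22 from the arm's underside. The neck is 10 tall; from it a hook hangs to 10 below this point. The gap between hook and plate is 5.5 at its mouth and narrows to 3.0 at the neck: the last of the way down goes tight.
- grip (a point): Where the arm's tube (20 wide, 30 tall) is best gripped from above, across its width: the middle of the tube, 80 from the plate's back, 15 above the underside. Held much further out it cocks and jams when pressed; nearer, a gripper may foul the plate.
- stand: Display stand, fixed: wooden base 200 x 130 x 22, post 45 square, red cap at 292 height. Slotted steel channels, 32 wide, 17 deep, wall 3: the front one empty, with a yellow catch; the back one carries an arm. Origin: on the bench below the middle of the front channel's face; x points into the post, z up. Pressing on it with over 30 N (60 N of contact in all, with the wedging) bends it.
- seat (a point): Where the origin of the arm belongs when it is hung (axes along the stand's): on the front channel's face, 100 above the bench. The channel is screwed on through elongated holes, so its slots and catch together, and so the true seat, are up to 4.5 higher or lower than this, differently each time; this is not measured. The channel does not move under load.
- slot_lower (a point): Nominal middle of the lower edge of the lower slot to use, 122 high, on the channel's face (true edge up to 4.5 off in height). The upper slot to use is 80 above. Slots are 10 wide, 26 tall, every 40. Seated, the claw necks rest on these lower edges. The claws go straight in with the arm level and 10 to 16 above its true seat; then it goes down to the seat.
- catch (a joint): Yellow spring catch: a nose 8 wide, 8 tall, sticking 6 out of the front channel's face, its underside 1.5 above the top of a seated arm's plate. Value in m: 0 = fully out, 0.006 = pushed flush. The plate pushes it in (4 to 6 N) as the claws enter the slots, and rubs on it going down; it springs out over the plate's top when the arm is within 1.5 of its true seat.
- butterfly_a: Unfired clay butterfly lying flat, 105 long x 130 wide x 14 high. Origin under its middle. Leave it alone.
- butterfly_b: A second such clay butterfly. Leave it alone.
- cup: White plastic cup, 72 across, 85 tall, standing. Origin under its middle. Leave it alone.
- bottle: Green glass bottle, 64 across, 190 tall, standing. Origin under its middle. Leave it alone.
Not all that is in view belongs to the job. What is shaped like the bracket but brown or pink is not meant.

How it is judged (in metres and radians):
On the way:
1. the arm's plate is against the channel's catch, with the catch pushed in, while the arm is held above its seat (value of joint catch above 0.003 m and x of bracket in the frame of stand above -0.008 m and z of bracket in the frame of stand between 0.096 and 0.13 m), for 0.1 s.
At the end, for the whole second after the job is handed in: The arm hangs in the two slots: plate within 3 mm of the channel's face, 5 mm sideways and 7 mm of the stated height, tilted under 0.06 rad, in line with the stand within 0.07 rad, at rest, with the catch sprung out over the plate (within 1.5 mm of fully out) (value of joint catch below 0.0015 m and x of bracket in the frame of stand between -0.003 and 0.003 m and y of bracket in the frame of stand between -0.005 and 0.005 m and z of bracket in the frame of stand between 0.093 and 0.107 m and angle between the x axis of bracket and the x axis of stand, either way round below 0.07 rad and angle between bracket's own z axis and vertical below 0.06 rad and linear speed of bracket below 0.01 m/s); the robot touches nothing.
It fails at once if more than 60 N of contact between the arm and the stand (contact force between bracket and stand above 60 N).
It fails at once if a butterfly, the cup or the bottle moved more than 20 mm (distance of any of butterfly_a, butterfly_b, cup, bottle from where it was at the start of the episode above 0.02 m).
It fails at once if the bottle or the cup tipped (angle between any of cup, bottle's own z axis and vertical above 0.4 rad).
It also fails if it takes over 58 s, if anything falls off the work surface, if the arm or the gripper's body presses on something with over 40 N, if the wrist force passes 120 N, or if a joint passes its speed limit or range.

## Robot

A 6-joint arm with a two-finger parallel gripper is mounted at the origin on the work surface. World frame = base frame: x ahead of the robot, y to its left, z up, the work surface at z = 0. Lengths are in mm, angles in degrees, forces in N, time in s.
With the tool pointing down it reaches from about 350 to 850 mm from the base axis. Payload 8.1 kg.
Tool frame: the origin (TCP) lies on the centre line of the jaws, within the pads' length; the fingertips stand bot.tip_reach ahead of it and the grasp point (between the pads) lies 6 mm ahead of it (bot.tip_reach is the distance from the TCP to the fingertips, in mm); z points along the fingers, x is the direction in which the jaws open and shut, and the axes are right-handed (so a half turn about z gives the same grasp; the last joint's range is limited). The gripper opens to 93 mm and grips with 3 to 60 N. Pads are 15 mm wide; open, the fingers measure 128 mm over their backs; the gripper's body (75 mm by 188 mm) begins 65 mm behind the grasp point.
Start: joints at [68.732, 7.471, 85.268, -0, 87.261, -4.893], TCP at [169.133, 575.673, 219.835] pointing down, gripper open.
Joint ranges: [-169.43, 169.43], [-51.17, 129.36], [1.28, 143.12], [-76.62, 256.62], [0, 156.53], [-152.29, 152.29]. Speed limits (degrees/s): [136.94, 136.94, 159.86, 180, 180, 180].

## Interface

Orientations are given as [roll, pitch, yaw] about the fixed x, y, z axes, in that order (R = Rz(yaw) Ry(pitch) Rx(roll)).
In Python, from plant import bot gives the robot as it stands.
- The arm moves only by the tool servo_tool, never from a script. Its argument "targets" is a list of rows, each a list of 6 numbers: the shift along the tool's x, y, z in mm, then the turn, a rotation vector about the tool's x, y, z in rad. A call has 1 to 10 rows; each row is the pose to reach, as a shift and turn from the pose commanded when the call began, along the tool's axes at that moment; what a row does not reach only later rows make up. A row lasts 1/8 s, in which the tool goes at most 62.5 mm and 10.7 degrees, less where a joint would pass 70% of its speed; a pose out of reach is approached as far as the arm can. A call with a gripper value outside its range is refused whole. "gripper" is the gripper command: -1 is fully open, 1 is shut, values between are in proportion, set as the call begins (left out, the last holds). The fingers move at their own pace and stop on an object; "newtons" is the grip in N (left out, the last holds). Time passes only in rows, so rows that repeat a pose let the fingers close. It gives the time, the measured TCP pose, the force and the opening at its end, in the units of the state.
- bot.get_state(): the state, without advancing time (a new reading comes with each control period).
- bot.get_image(name): name is "scene" or "top" or "wrist"; returns a dict with "image" (420x560x3 uint8, blue, green, red), "range_z" (420x560 float32, mm along the optical axis (not along the pixel's ray), 0 where there is no reading), "fovy" (degrees; the focal length in pixels is half the picture's height over the tangent of half this angle, whatever the lens; pixels are square), "cx", "cy" (the principal point, pixels), "rvec" (rotation vector, rad) and "tvec" (3), from world to camera coordinates, as OpenCV has them. Camera axes: x right, y down, z forward; pixel columns grow to the right and rows downward; lengths in mm; the calibration is good to about 2 mm. A picture is of the moment at which its call begins.
- bot.job_done(): hands the job in, once; it reports no verdict.
The state is a dict: "clock": time; "joint_pos": joint angles; "joint_vel": joint speeds; "tau": joint torques, N m; "tcp_pos": TCP position; "tcp_rot": TCP orientation; "ft_force": force on the tool from outside, world axes, zero at the start; "moment": the same for the moment, N m; "gripper_width": finger opening in mm.
Only numpy, scipy, OpenCV 4.12 (cv2) and the standard library are available. Lean on these libraries where they do the work, as an engineer would, in place of code of your own. Each camera call takes 0.05 s, during which the arm holds its last target.

## Working session

There is one attempt and no reset: what is moved stays moved. The work goes in short steps, Python scripts to look and compute and a tool call to move; the robot and the scene stay as the last step left them, time stands still between calls to the robot, and variables do not carry over. Pictures are saved under pics/ and viewed, and the job is handed in when it is done.

Besides the shell and the picture viewer there is one more tool, called after "Emit:" as name([rows], argument=value, ...), one row to a line, values as JSON. servo_tool: Moves the arm, as the interface text tells. Its arguments: {"type":"object","properties":{"targets":{"type":"array"},"gripper":{"type":"number"},"newtons":{"type":"number"}},"required":["targets"]}

```bash
mkdir -p pics; cat > h.py <<'E'
import numpy as np, cv2
from plant import bot
from scipy.spatial.transform import Rotation as R
def snap(n,f):
    d=bot.get_image(n); cv2.imwrite('pics/'+f+'.png',d['image']); np.savez('pics/'+f+'.npz',**d); return d
def load(f): return dict(np.load('pics/'+f+'.npz'))
def world(d):
    z=d['range_z'].astype(float); H,W=z.shape
    f=H/2/np.tan(np.radians(float(d['fovy']))/2)
    u,v=np.meshgrid(np.arange(W),np.arange(H))
    p=np.stack([(u-d['cx'])/f*z,(v-d['cy'])/f*z,z],-1)
    Rm=cv2.Rodrigues(np.array(d['rvec'],float))[0]
    return (p-np.array(d['tvec'],float).ravel())@Rm
E
python3 - <<'E'
from h import *
for n in ['scene','top','wrist']:
    d=snap(n,n+'0'); print(n,d['fovy'],d['cx'],d['cy'],d['rvec'],d['tvec'])
print(bot.get_state(),bot.tip_reach)
E
```

```text
scene 43.11689619274271 292.8230749921572 204.13342420105872 [ 1.66930681  1.74844686 -0.79313984] [  92.50147628 -235.33677658 1903.19749292]
top 56.184837188111345 282.8511666009229 207.5920613161927 [ 2.13039428 -2.11968809  0.19888873] [ -99.21379384  477.6646257  1028.52744355]
wrist 66.99533050383394 281.7188274488859 212.56308446112513 [-2.3171828  -1.73457676 -0.25416177] [-598.3586829   -33.83874788  391.21424232]
{'clock': 0.15, 'joint_pos': array([ 6.87334863e+01,  7.50706989e+00,  8.53148452e+01, -1.00803343e-03,
        8.72615182e+01, -4.89187983e+00]), 'joint_vel': array([-0.01003103, -0.15296496, -0.13557449,  0.06109134, -0.11390409,
        0.06235847]), 'tau': array([-1.03573461e-04, -5.60476327e+01, -4.92333412e+01,  7.68271764e-02,
        3.04666080e-02, -1.32296432e-04]), 'tcp_pos': array([168.96304186, 575.25997698, 219.00956875]), 'tcp_rot': array([-1.79993888e+02,  8.32152586e-02,  7.36254195e+01]), 'ft_force': array([-0.04894412, -0.65304723,  0.61185443]), 'moment': array([-0.03996562,  0.02834507, -0.02174022]), 'gripper_width': 92.83896618851261} 25.0
```

View pics/scene0.png

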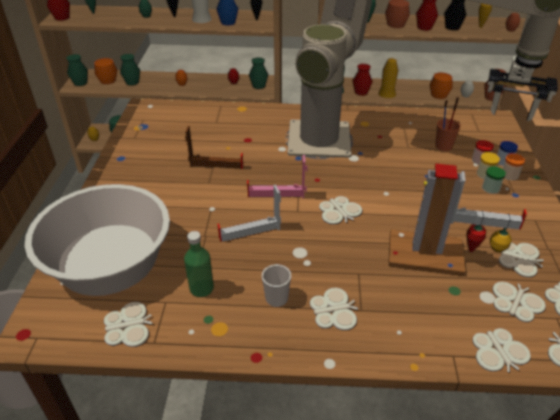

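View pics/top0.png

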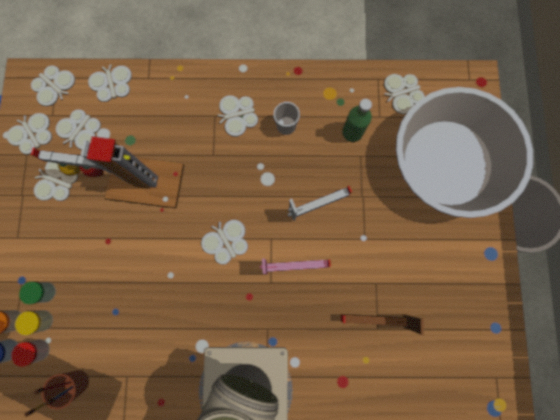

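View pics/wrist0.png

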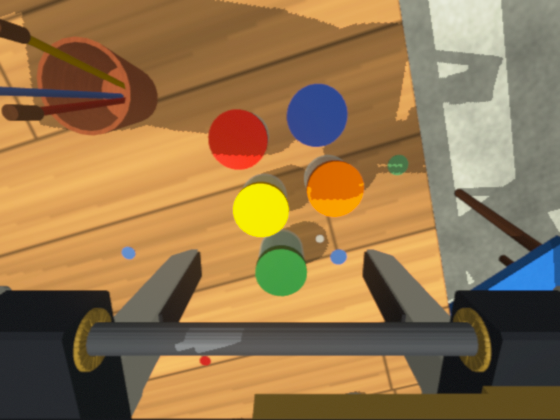

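The grey arm lies in the top view with its plate at about (293,208) and its red stop at (349,190). The stand is at about (140,170), with its channel facing image right. Next I'll measure both.

```bash
python3 - <<'E'
from h import *
for n,box,bb in [('top0',(278,178,360,222),(85,130,190,215)),('scene0',(212,180,290,245),(380,160,475,280))]:
    d=load(n); P=world(d); hsv=cv2.cvtColor(d['image'],cv2.COLOR_BGR2HSV)
    for nm,(a,b,c,e) in (('brk',box),('stand',bb)):
        m=np.zeros(P.shape[:2],bool); m[b:e,a:c]=1
        m&=(d['range_z']>0)
        Z=P[...,2]; S=hsv[...,1]; H=hsv[...,0]
        red=m&(S>150)&((H<6)|(H>174))&(Z>15)
        print(n,nm,'red',red.sum(),P[red].min(0).round(),P[red].max(0).round(),np.median(P[red],0).round(1))
        yel=m&(S>140)&(H>22)&(H<36)&(Z>60)
        if yel.any(): print(' yel',yel.sum(),P[yel].round(0).tolist()[:12])
        g=m&(S<70)&(Z>15)
        q=P[g]; print(' grey',len(q), q.min(0).round(),q.max(0).round())
        if nm=='brk':
            t=q[(q[:,2]>20)&(q[:,2]<45)]; 
            c=t[:,:2].mean(0);u,s,v=np.linalg.svd(t[:,:2]-c); pr=(t[:,:2]-c)@v[0]
            print(' tube',len(t),c,v[0],np.degrees(np.arctan2(v[0][1],v[0][0])),pr.min(),pr.max(),'z',np.percentile(t[:,2],[10,50,90]))
            k=q[q[:,2]>100]; print(' platetop',len(k),np.median(k,0) if len(k) else '', k.min(0),k.max(0), (k[:,:2]-c)@v[0] if len(k)<40 else '')
for n,(a,b,c,e) in (('top0',(80,130,200,215)),('scene0',(370,150,540,290))):
    i=cv2.imread(f'pics/{n}.png')[b:e,a:c]; cv2.imwrite(f'pics/{n}_c.png',cv2.resize(i,None,fx=4,fy=4,interpolation=cv2.INTER_CUBIC))
E
```

```text
top0 brk red 11 [ 524. -280.   46.] [ 534. -274.   58.] [ 528.8 -276.8   54.3]
 grey 543 [ 448. -279.   16.] [ 537. -110.  145.]
 tube 436 [ 497.91065155 -199.98423345] [-0.39216298  0.91989575] 113.0891534580339 -82.0628133474423 96.91252097765681 z [28.52267346 31.61118158 34.34750194]
 platetop 67 [ 462.07972924 -119.42220304  139.81871316] [ 448.45860425 -130.01224883  100.23800942] [ 481.86240744 -111.92142573  145.2212282 ] 
top0 stand red 664 [530. 205.  20.] [584. 417. 299.] [557.  297.2 293.1]
 yel 27 [[557.0, 261.0, 252.0], [558.0, 259.0, 251.0], [559.0, 258.0, 248.0], [559.0, 255.0, 248.0], [555.0, 263.0, 252.0], [556.0, 261.0, 251.0], [556.0, 259.0, 250.0], [555.0, 256.0, 252.0], [556.0, 254.0, 250.0], [556.0, 253.0, 249.0], [556.0, 250.0, 249.0], [554.0, 261.0, 250.0]]
 grey 897 [499. 226.  15.] [710. 480. 292.]
scene0 brk red 22 [ 332. -280.   16.] [ 544. -217.   54.] [ 539.5 -275.6   36.3]
 grey 645 [ 322. -273.   15.] [ 542. -111.  143.]
 tube 415 [ 498.19073154 -192.59203617] [-0.47334986  0.88087452] 118.25196372050328 -87.86610448746515 140.2336398094573 z [22.49808639 27.98257219 32.6676176 ]
 platetop 86 [ 477.07516675 -121.20576349  125.31434791] [ 447.88707822 -131.07452075  100.19878705] [ 488.74961704 -110.9744646   143.3164255 ] 
scene0 stand red 455 [535. 205.  18.] [604. 409. 295.] [576.5 306.9 289. ]
 yel 8 [[554.0, 256.0, 250.0], [555.0, 252.0, 247.0], [553.0, 254.0, 247.0], [558.0, 256.0, 250.0], [559.0, 251.0, 247.0], [559.0, 253.0, 247.0], [560.0, 255.0, 249.0], [559.0, 254.0, 245.0]]
 grey 1483 [500. 230.  16.] [623. 393. 281.]
```

View pics/top0_c.png

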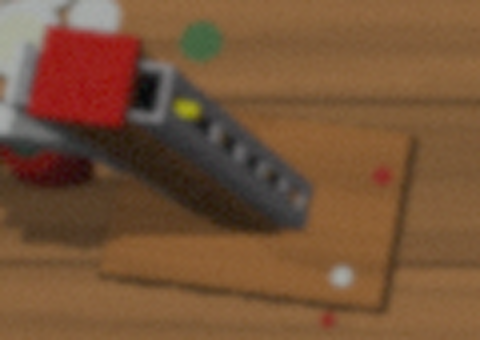

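View pics/scene0_c.png

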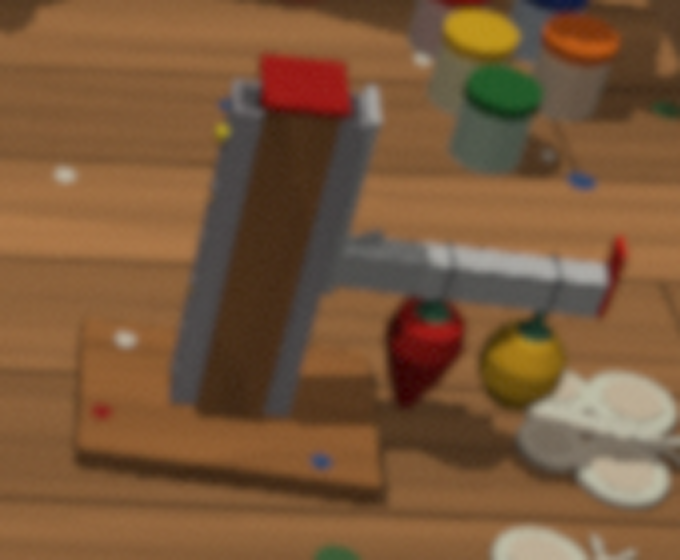

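```bash
python3 - <<'E'
from h import *
s=bot.get_state(); T=R.from_euler('xyz',s['tcp_rot'],degrees=True)
d=load('wrist0'); Rm=cv2.Rodrigues(d['rvec'])[0]; C=-Rm.T@d['tvec'].ravel()
print('cam in tool',T.inv().apply(C-s['tcp_pos']),'axes',T.inv().as_matrix()@Rm.T)
d=load('top0');P=world(d);hsv=cv2.cvtColor(d['image'],cv2.COLOR_BGR2HSV)
m=np.zeros(P.shape[:2],bool);m[178:222,285:360]=1
m&=(hsv[...,1]<70)&(P[...,2]>24)&(P[...,2]<38)&(P[...,1]<-145)
r=cv2.minAreaRect(P[m][:,:2].astype(np.float32));print('tube top',m.sum(),r,np.median(P[m][:,2]))
q=P[m][:,:2];l=cv2.fitLine(q.astype(np.float32),cv2.DIST_HUBER,0,.01,.01).ravel();print(l,np.degrees(np.arctan2(l[1],l[0])))
m=np.zeros(P.shape[:2],bool);m[178:225,278:330]=1
m&=(hsv[...,1]<90)&(P[...,2]>132)&(P[...,2]<150)
print('plate top',cv2.minAreaRect(P[m][:,:2].astype(np.float32)),m.sum(),P[m].mean(0))
# stand: cap
m=np.zeros(P.shape[:2],bool);m[130:165,85:120]=1
m&=(P[...,2]>285)&(hsv[...,1]>150)
print('cap',cv2.minAreaRect(P[m][:,:2].astype(np.float32)),m.sum(),P[m].mean(0))
# channel face
m=np.zeros(P.shape[:2],bool);m[140:190,118:165]=1
m&=(P[...,2]>40)&(P[...,2]<285)&(P[...,1]<266)&(hsv[...,1]<100)
q=P[m];
for _ in range(4):
    c=q.mean(0);n=np.linalg.svd(q-c)[2][2];e=(q-c)@n;q=q[abs(e)<max(3,1.5*e.std())]
print('face',len(q),c,n,e.std(),np.degrees(np.arctan2(n[1],n[0])))
# base outline top z~22
m=(abs(P[...,2]-22)<6);k=np.zeros_like(m);k[150:215,95:195]=1;m&=k
r=cv2.minAreaRect(P[m][:,:2].astype(np.float32));print('base',m.sum(),r)
E
```

```text
cam in tool [  -0.67114538  -80.71305664 -164.06166095] axes [[ 9.99999854e-01  3.12651254e-05 -5.38778115e-04]
 [ 1.26064004e-04  9.57170275e-01  2.89525558e-01]
 [ 5.24754449e-04 -2.89525583e-01  9.57170132e-01]]
tube top 370 ((502.5823669433594, -209.28408813476562), (20.467918395996094, 142.80776977539062), 22.3705997467041) 31.598948035383046
[ 3.9658681e-01 -9.1799724e-01  5.0252203e+02 -2.1083052e+02] -66.635025
plate top ((466.19610595703125, -120.83238983154297), (36.05012893676758, 5.965141296386719), 22.908987045288086) 41 [ 465.75171633 -120.74904958  141.10338079]
cap ((558.2907104492188, 294.7349548339844), (50.80818557739258, 51.02314376831055), 82.00274658203125) 544 [556.76270869 293.34206616 293.45148316]
face 454 [553.17934786 257.6523989  174.99654202] [ 1.29793399e-01  9.91540732e-01 -8.06757655e-04] 0.9534131090468477 82.54234377807414
base 2131 ((558.9871826171875, 295.9150390625), (201.1180877685547, 131.25086975097656), 82.62357330322266)
```

```bash
cat >> h.py <<'E'
Z=np.array([0,0,1.])
def ori(a,th):
    "tool rot with u=heading a (deg), hand leaning back th deg"
    u=np.array([np.cos(np.radians(a)),np.sin(np.radians(a)),0]);t=np.radians(th)
    z=-Z*np.cos(t)+u*np.sin(t); y=-u*np.cos(t)-Z*np.sin(t); x=np.cross(y,z)
    return R.from_matrix(np.stack([x,y,z],1)),u
def delta(p,r,p0=None,r0=None):
    s=bot.get_state()
    if p0 is None: p0=s['tcp_pos']
    if r0 is None: r0=R.from_euler('xyz',s['tcp_rot'],degrees=True)
    return np.r_[r0.inv().apply(np.array(p)-p0),(r0.inv()*r).as_rotvec()]
E
python3 - <<'E'
from h import *
np.set_printoptions(suppress=True,precision=3)
off=np.array([-.67,-80.7,-164.06]); axc=np.array([0,.2895,.957])
for th in (50,60,65):
    r,u=ori(82.4,th)
    tgt=np.array([551,253,185.])   # rough face
    for D in (260,320):
        C=tgt-r.apply(axc)*D; p=C-r.apply(off); print(th,D,'C',C,'tcp',p,'dist to face',(tgt-p)@u, delta(p,r))
E
```

```text
50 260 C [532.19  112.025 402.599] tcp [542.615 185.092 235.323] dist to face 68.42026371936247 [-269.027  468.489  -15.973    0.719    0.617    1.32 ]
50 320 C [527.849  79.492 452.814] tcp [538.274 152.559 285.538] dist to face 101.24131486299895 [-301.537  473.491  -66.141    0.719    0.617    1.32 ]
60 260 C [527.478  76.713 374.596] tcp [541.597 177.461 222.677] dist to face 76.11931322476902 [-276.618  469.665   -3.316    0.861    0.738    1.276]
60 320 C [522.05   36.031 418.349] tcp [536.169 136.779 266.43 ] dist to face 117.1614919100715 [-317.243  475.921  -47.011    0.861    0.738    1.276]
65 260 C [525.382  61.004 358.374] tcp [541.201 174.493 215.9  ] dist to face 79.11346519047842 [-279.567  470.122    3.466    0.931    0.799    1.251]
65 320 C [519.471  16.698 398.383] tcp [535.289 130.186 255.909] dist to face 123.81277911568691 [-323.801  476.937  -36.48     0.931    0.799    1.251]
```

```bash
python3 - <<'E'
from h import *
np.set_printoptions(suppress=True,precision=3)
r,u=ori(82.4,10); print(delta([340,180,330],r))
E
```

```text
[-331.171  275.518 -110.539    0.145    0.125    1.414]
```

Emit:
servo_tool([
  [-33, 27, -11, 0.014, 0.012, 0.141],
  [-66, 55, -22, 0.029, 0.025, 0.283],
  [-99, 83, -33, 0.043, 0.037, 0.424],
  [-132, 110, -44, 0.058, 0.05, 0.566],
  [-165, 138, -55, 0.072, 0.062, 0.707],
  [-199, 165, -66, 0.087, 0.075, 0.848],
  [-232, 193, -77, 0.101, 0.087, 0.99],
  [-265, 220, -88, 0.116, 0.1, 1.131],
  [-298, 248, -99, 0.13, 0.112, 1.273],
  [-331, 275, -110, 0.145, 0.125, 1.414],
], gripper=-1)

```text
clock: 1.4
tcp_pos: [339.9, 179.2, 330.1]
tcp_rot: [-169.9, -0.0, -7.9]
ft_force: [1.0, -0.1, -0.2]
gripper_width: 92.6
```

```bash
python3 - <<'E'
from h import *
np.set_printoptions(suppress=True,precision=3)
r,u=ori(82.4,50); print(delta([538,145,285],r)); s=bot.get_state();print(s['tcp_pos'],s['tcp_rot'],s['clock'])
E
```

```text
[200.947  14.565  43.261   0.696  -0.003  -0.004]
[339.859 179.232 330.075] [-169.895   -0.02    -7.879] 1.4
```

Emit:
servo_tool([
  [30, 2, 6, 0.1, 0, 0],
  [60, 4, 12, 0.2, 0, 0],
  [90, 6, 18, 0.3, 0, 0],
  [120, 8, 25, 0.42, 0, 0],
  [160, 11, 34, 0.55, 0, 0],
  [190, 13, 40, 0.65, 0, 0],
  [201, 14, 43, 0.696, 0, 0],
  [201, 14, 43, 0.696, 0, 0],
  [201, 14, 43, 0.696, 0, 0],
])

```text
clock: 2.52
tcp_pos: [537.8, 147.9, 285.5]
tcp_rot: [-130.1, -0.0, -7.6]
ft_force: [0.1, -0.3, 0.2]
gripper_width: 93.0
```

```bash
python3 - <<'E'
from h import *
d=snap('wrist','w1'); cv2.imwrite('pics/w1b.png',cv2.resize(d['image'],(800,600),interpolation=cv2.INTER_CUBIC))
E
```

```text
(no output)
```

View pics/w1b.png

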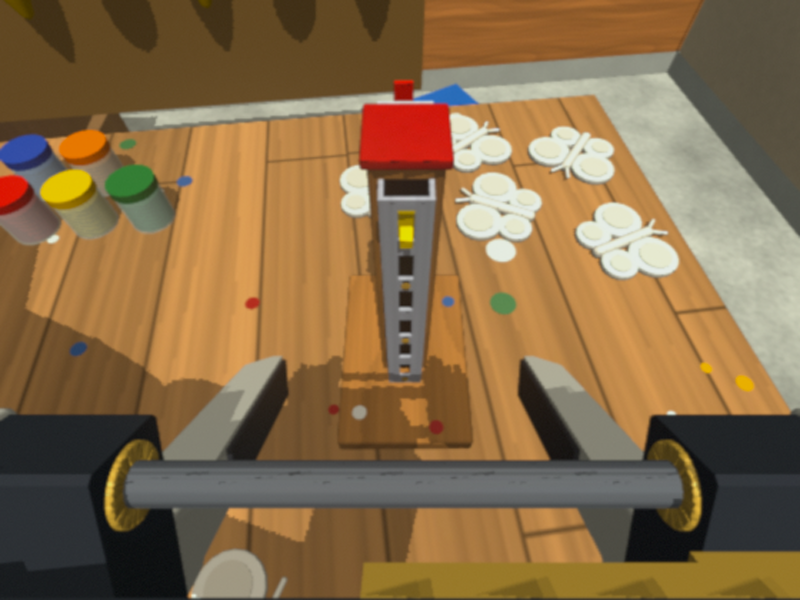

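The view shows the channel front-on, with the catch at (406,230) and its slots below it down to about (405,370). I'll take heights by casting rays onto the face plane.

```bash
python3 - <<'E'
from h import *
np.set_printoptions(suppress=True,precision=2)
d=load('w1');P=world(d);im=d['image'];hsv=cv2.cvtColor(im,cv2.COLOR_BGR2HSV)
m=np.zeros(P.shape[:2],bool);m[150:262,266:302]=1
m&=(P[...,2]>60)&(P[...,2]<280)&(hsv[...,1]<60)&(hsv[...,2]>90)
q=P[m];q=q[np.abs(q[:,1]-np.median(q[:,1]))<12]
for _ in range(5):
    c=q.mean(0);n=np.linalg.svd(q-c)[2][2];e=(q-c)@n;q=q[abs(e)<max(1.2,1.5*e.std())]
if n[1]<0:n=-n
print('face',len(q),c,n,e.std(),np.degrees(np.arctan2(n[1],n[0])))
# rays onto the face
Rm=cv2.Rodrigues(d['rvec'])[0];C=-Rm.T@d['tvec'].ravel();f=210/np.tan(np.radians(float(d['fovy']))/2)
def cast(u,v):
    r=Rm.T@np.array([(u-d['cx'])/f,(v-d['cy'])/f,1]);return C+r*((c-C)@n)/(r@n)
print('column 284')
for v in range(128,268):
    p=cast(284,v); print(v,p.round(1)[2],im[v,282:287].mean(0).round().astype(int),P[v,284].round(0), end=' | ' if v%2 else '\n')
for v in (175,195,215,240):
    row=[(u,round(float(cast(u,v)[0]),1),int(hsv[v,u,2]),int(hsv[v,u,1])) for u in range(258,306,1)]
    g=[u for u in range(258,310) if hsv[v,u,1]<60 and hsv[v,u,2]>90]; print(v,g[0],g[-1],cast(g[0]-.5,v),cast(g[-1]+.5,v))
# cap, base refs
m=(hsv[...,1]>150)&((hsv[...,0]<6)|(hsv[...,0]>174))&(P[...,2]>285);print('cap z',np.median(P[m],0))
m=np.zeros(P.shape[:2],bool);m[275:310,242:325]=1;m&=abs(P[...,2]-22)<8;print('base z',np.median(P[m],0))
E
```

```text
face 2415 [553.99 256.06 183.17] [ 0.13  0.99 -0.  ] 0.41075260968990024 82.69925875569734
column 284
128 287.0 [24 31 43] [556. 272. 272.]
129 286.0 [25 31 43] [556. 272. 271.] | 130 285.0 [25 31 43] [556. 273. 270.]
131 284.0 [24 32 43] [556. 272. 269.] | 132 283.0 [25 32 43] [557. 273. 267.]
133 282.0 [25 32 42] [556. 272. 267.] | 134 281.0 [25 33 43] [556. 272. 266.]
135 279.9 [28 35 44] [557. 273. 264.] | 136 278.9 [63 66 71] [557. 273. 263.]
137 277.9 [131 131 133] [556. 273. 262.] | 138 276.8 [184 184 184] [555. 259. 274.]
139 275.8 [188 187 187] [554. 256. 275.] | 140 274.7 [149 148 149] [554. 256. 275.]
141 273.6 [121 121 122] [554. 256. 273.] | 142 272.5 [115 115 117] [554. 256. 273.]
143 271.5 [114 114 116] [554. 256. 272.] | 144 270.4 [112 112 114] [554. 255. 271.]
145 269.3 [110 112 114] [554. 256. 269.] | 146 268.1 [101 115 120] [554. 256. 268.]
147 267.0 [ 69 128 144] [554. 256. 267.] | 148 265.9 [ 19 134 159] [555. 264. 257.]
149 264.8 [  0 120 144] [555. 262. 258.] | 150 263.6 [  5  97 118] [555. 262. 257.]
151 262.5 [ 10  89 107] [528.  74. 453.] | 152 261.3 [  5  9
[... 4262 characters left out ...]
  19.] | 258 56.1 [ 53 107 158] [558. 272.  22.]
259 52.8 [ 57 115 169] [558. 270.  22.] | 260 49.6 [ 77 112 152] [557. 268.  22.]
261 46.2 [115 122 134] [556. 258.  41.] | 262 42.9 [116 116 119] [556. 257.  41.]
263 39.5 [81 85 90] [556. 256.  39.] | 264 36.0 [53 73 86] [555. 255.  38.]
265 32.5 [49 75 91] [556. 255.  34.] | 266 29.0 [ 65  87 104] [555. 254.  34.]
267 25.4 [ 78 110 144] [556. 256.  26.] | 175 267 301 [538.79 258.01 232.03] [570.04 254.01 231.83]
195 268 299 [538.55 258.04 201.6 ] [569.67 254.05 201.38]
215 269 298 [538.26 258.08 165.2 ] [570.3  253.97 164.94]
240 271 296 [538.73 258.01 108.24] [570.38 253.96 107.93]
cap z [558.32 288.14 291.21]
base z [549.46 220.68  21.31]
```

```bash
python3 - <<'E'
from h import *
np.set_printoptions(suppress=True,precision=3)
r,u=ori(112.8,20); o=np.array([465.,-118,0]); p=o-82*u+[0,0,200]
print(p,delta(p,r)); print(delta(p-[0,0,169],r,p,r))
E
```

```text
[ 496.776 -193.593  200.   ] [   4.173  287.398 -207.821   -0.509   -0.308   -0.438]
[  0.     57.801 158.808   0.      0.      0.   ]
```

Emit:
servo_tool([
  [0, 29, -21, -0.05, -0.03, -0.044],
  [1, 64, -46, -0.11, -0.068, -0.097],
  [2, 100, -73, -0.178, -0.108, -0.153],
  [2, 138, -100, -0.245, -0.148, -0.21],
  [3, 175, -127, -0.31, -0.188, -0.267],
  [3, 213, -154, -0.377, -0.228, -0.325],
  [4, 250, -181, -0.443, -0.268, -0.381],
  [4, 278, -201, -0.492, -0.298, -0.424],
  [4, 287, -208, -0.509, -0.308, -0.438],
  [4, 287, -208, -0.509, -0.308, -0.438],
])

```text
clock: 3.82
tcp_pos: [496.8, -193.1, 200.1]
tcp_rot: [-159.9, -0.0, 22.7]
ft_force: [0.0, 0.5, 0.7]
gripper_width: 93.0
```

```bash
python3 - <<'E'
from h import *
np.set_printoptions(suppress=True,precision=2)
d=snap('wrist','w2');P=world(d);hsv=cv2.cvtColor(d['image'],cv2.COLOR_BGR2HSV)
s=bot.get_state();print(s['tcp_pos'],s['tcp_rot'])
H=hsv;g=(H[...,1]<60)
m=g&(P[...,2]>26)&(P[...,2]<34)&(P[...,1]>-290)&(P[...,1]<-140)&(P[...,0]>450)&(P[...,0]<560)
print('tube',m.sum(),cv2.minAreaRect(P[m][:,:2].astype(np.float32)),np.median(P[m][:,2]))
m=g&(P[...,2]>134)&(P[...,2]<146)&(P[...,1]>-145)&(P[...,1]<-90)&(P[...,0]>430)&(P[...,0]<500)
print('plate',m.sum(),cv2.minAreaRect(P[m][:,:2].astype(np.float32)),np.median(P[m][:,2]))
E
```

```text
[ 496.78 -192.75  199.99] [-159.91   -0.02   22.7 ]
tube 2219 ((498.62689208984375, -202.49668884277344), (19.829570770263672, 142.07089233398438), 22.201255798339844) 29.28576431682244
plate 420 ((465.498779296875, -122.32186889648438), (35.81951141357422, 6.3714118003845215), 22.434123992919922) 139.23552097862313
```

View pics/w2.png

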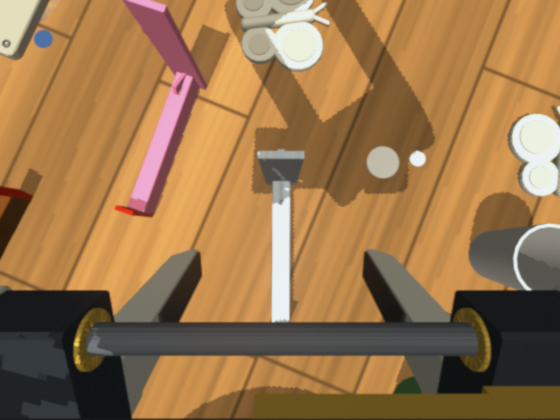

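```bash
python3 - <<'E'
from h import *
np.set_printoptions(suppress=True,precision=3)
r,u=ori(112.3,20); o=np.array([464.4,-119.5,0]); print(delta(o-82*u+[0,0,30],r))
E
```

```text
[ -2.243  60.197 158.985  -0.002   0.002   0.007]
```

Emit:
servo_tool([
  [-1, 12, 30, 0, 0, 0.002],
  [-2, 24, 62, 0, 0, 0.007],
  [-2, 36, 95, -0.002, 0.002, 0.007],
  [-2, 48, 125, -0.002, 0.002, 0.007],
  [-2, 56, 148, -0.002, 0.002, 0.007],
  [-2, 60, 159, -0.002, 0.002, 0.007],
  [-2, 60, 159, -0.002, 0.002, 0.007],
  [-2, 60, 159, -0.002, 0.002, 0.007],
])

```text
clock: 4.88
tcp_pos: [496.1, -196.4, 30.6]
tcp_rot: [-160.1, -0.0, 22.3]
ft_force: [-0.8, -0.4, 0.2]
gripper_width: 92.9
```

Emit:
servo_tool([
  [0, 0, 0, 0, 0, 0],
  [0, 0, 0, 0, 0, 0],
  [0, 0, 0, 0, 0, 0],
  [0, 0, 0, 0, 0, 0],
  [0, 0, 0, 0, 0, 0],
  [0, 0, 0, 0, 0, 0],
  [0, 0, 0, 0, 0, 0],
  [0, 0, 0, 0, 0, 0],
], gripper=1, newtons=50)

```text
clock: 5.88
tcp_pos: [495.6, -196.0, 29.5]
tcp_rot: [-160.0, 0.0, 22.3]
ft_force: [0.8, 1.5, -0.6]
gripper_width: 18.6
```

```bash
python3 - <<'E'
from h import *
s=bot.get_state();print(s)
snap('wrist','w3');
E
```

```text
{'clock': 5.875, 'joint_pos': array([-34.70890433,  22.76269358,  90.51872812,  10.7570483 ,
        83.77975298, -59.77921781]), 'joint_vel': array([ 0.09191358, -0.02027438,  0.06805828, -0.03566178, -0.02994696,
        0.03937174]), 'tau': array([-6.34419881e-01, -6.13464975e+01, -4.07027435e+01,  7.55390804e-01,
        2.41027124e+00,  8.02995841e-03]), 'tcp_pos': array([ 495.56012047, -196.04823034,   29.47746462]), 'tcp_rot': array([-1.60042398e+02,  2.33966155e-02,  2.22972528e+01]), 'ft_force': array([ 0.81270926,  1.48421239, -0.55818325]), 'moment': array([-0.17483057, -0.19822435, -0.04639338]), 'gripper_width': 18.583918412632627}
```

View pics/w3.png

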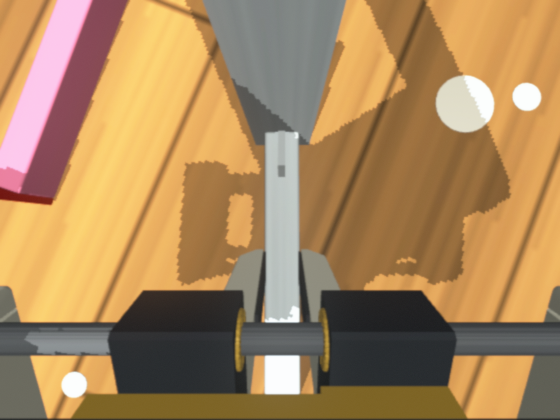

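```bash
cat >> h.py <<'E'
SE=np.array([554.7,256.0,99.4]); HD=82.65
def bpose(dx,dz,dy=0.,hd=HD,th=20.):
    "TCP pose for bracket at stand-frame offset"
    r,u=ori(hd,th); v=np.array([-u[1],u[0],0]); o=SE+dx*u+dy*v+dz*Z
    return o-82.6*u+29.5*Z, r
def where():
    s=bot.get_state(); T=R.from_euler('xyz',s['tcp_rot'],degrees=True); r,u=ori(HD,20); v=np.array([-u[1],u[0],0])
    e=s['tcp_pos']-bpose(0,0)[0]; print('t',s['clock'],'off x,y,z',(e@u).round(2),(e@v).round(2),e[2].round(2),'rot',np.degrees((r.inv()*T).as_rotvec()).round(2),'F',(s['ft_force']@u).round(1),(s['ft_force']@v).round(1),s['ft_force'][2].round(1),'w',s['gripper_width'].round(1))
E
python3 - <<'E'
from h import *
np.set_printoptions(suppress=True,precision=3)
p,r=bpose(-80,40); s=bot.get_state();q=s['tcp_pos']+[0,0,150]; r0=R.from_euler('xyz',s['tcp_rot'],degrees=True)
print(delta(q,r0)); print(p,delta(p,r,q,r0))
E
```

```text
[  -0.064  -51.201 -140.991    0.       0.       0.   ]
[533.899  94.736 168.9  ] [ 145.818 -235.611   96.696    0.001    0.177    0.486]
```

Emit:
servo_tool([
  [0, -3, -9, 0, 0, 0],
  [0, -10, -28, 0, 0, 0],
  [0, -18, -50, 0, 0, 0],
  [0, -26, -73, 0, 0, 0],
  [0, -35, -96, 0, 0, 0],
  [0, -43, -118, 0, 0, 0],
  [0, -49, -134, 0, 0, 0],
  [0, -51, -141, 0, 0, 0],
  [0, -51, -141, 0, 0, 0],
])

```text
clock: 7.05
tcp_pos: [495.6, -196.4, 179.5]
tcp_rot: [-160.1, 0.0, 22.3]
ft_force: [0.4, -0.7, -4.3]
gripper_width: 17.7
```

```bash
python3 - <<'E'
from h import *
np.set_printoptions(suppress=True,precision=3)
p,r=bpose(-80,40);print(delta(p,r));where()
d=snap('top','t1');P=world(d);print(P[100:240,280:360,2].max());snap('scene','s1')
E
```

```text
[ 145.954 -235.929   96.777    0.001    0.177    0.486]Traceback (most recent call last):
  File "<stdin>", line 3, in <module>
  File "h.py", line 32, in where
    e=s['tcp_pos']-bpose(0,0)[0]; print('t',s['clock'],'off x,y,z',(e@u).round(2),(e@v).round(2),e[2].round(2),'rot',np.degrees((r.inv()*T).as_rotvec()).round(2),'F',(s['ft_force']@u).round(1),(s['ft_force']@v).round(1),s['ft_force'][2].round(1),'w',s['gripper_width'].round(1))
                                                                                                                                                                                                                                                          ^^^^^^^^^^^^^^^^^^^^^^^^
AttributeError: 'float' object has no attribute 'round'
```

```bash
sed -i "s/s\['gripper_width'\].round(1)/round(s['gripper_width'],1)/" h.py; python3 - <<'E'
from h import *
where()
snap('scene','s1');i=cv2.imread('pics/s1.png')[60:300,130:380];cv2.imwrite('pics/s1c.png',cv2.resize(i,None,fx=2.4,fy=2.4))
d=snap('wrist','w4');P=world(d)
s=bot.get_state();T=R.from_euler('xyz',s['tcp_rot'],degrees=True);r,u=ori(112.3,20)
# bracket frame cloud
hsv=cv2.cvtColor(d['image'],cv2.COLOR_BGR2HSV)
v=np.array([-u[1],u[0],0]);Q=P-(s['tcp_pos']+82.6*u-29.5*Z)
B=np.stack([Q@u,Q@v,Q[...,2]],-1);m=(hsv[...,1]<60)&(d['range_z']>50)&(abs(B[...,1])<30)&(B[...,2]>-30)&(B[...,0]<20)&(B[...,0]>-60)
m[290:]=0
b=B[m]; t=b[(abs(b[:,1])<9)&(b[:,0]<-10)&(abs(b[:,2]-30)<12)]
print(len(t),'tube top z vs x',np.polyfit(t[:,0],t[:,2],1),'lat',t[:,1].min(),t[:,1].max())
f=b[(b[:,2]>45)];print(len(f),'plate x vs z',np.polyfit(f[:,2],f[:,0],1),'lat',np.percentile(f[:,1],[1,99]))
E
```

```text
t 7.05 off x,y,z -373.63 0.77 50.65 rot [ -0.07 -10.17 -27.86] F -0.6 -0.5 -4.3 w 17.7
2597 tube top z vs x [-9.67294251e-03  2.73931165e+01] lat -8.998820529048995 8.95135047270565
11731 plate x vs z [ 0.0605475  -7.69862427] lat [-15.97868199  19.08031446]
```

View pics/s1c.png

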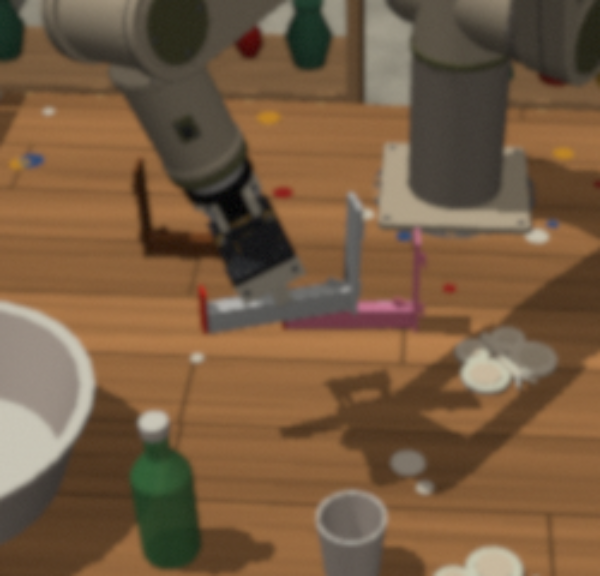

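```bash
cat >> h.py <<'E'
def held(d,p,hd):
    P=world(d); r,u=ori(hd,20); hsv=cv2.cvtColor(d['image'],cv2.COLOR_BGR2HSV)
    v=np.array([-u[1],u[0],0]);Q=P-(np.array(p)+82.6*u-29.5*Z)
    B=np.stack([Q@u,Q@v,Q[...,2]],-1);m=(hsv[...,1]<60)&(d['range_z']>50)&(abs(B[...,1])<30)&(B[...,2]>-30)&(B[...,0]<20)&(B[...,0]>-60)
    m[290:]=0
    b=B[m]; t=b[(abs(b[:,1])<8)&(b[:,0]<-12)&(abs(b[:,2]-29)<5)]
    l=cv2.fitLine(t[:,[0,2]].astype(np.float32),cv2.DIST_HUBER,0,.01,.01).ravel();print(len(t),'tube slope',l[1]/l[0],'z@-40',l[3]+(-40-l[2])*l[1]/l[0])
    f=b[(b[:,2]>45)&(b[:,2]<110)&(abs(b[:,1])<12)&(abs(b[:,0]+5)<8)];l=cv2.fitLine(f[:,[2,0]].astype(np.float32),cv2.DIST_HUBER,0,.01,.01).ravel();print(len(f),'plate slope',l[1]/l[0],'x@70',l[3]+(70-l[2])*l[1]/l[0],f[:,2].min(),f[:,2].max())
E
python3 - <<'E'
from h import *
held(load('w3'),[495.56,-196.05,29.48],112.3)
held(load('w4'),[495.6,-196.4,179.5],112.3)
E
```

```text
2038 tube slope 0.00013408237 z@-40 29.559603
3939 plate slope -0.0006419064 x@70 -5.8816123 45.025555637053756 109.98904311003139
2016 tube slope -0.047871333 z@-40 26.074537
4785 plate slope 0.061225537 x@70 -2.79212 45.036016098815736 109.99711394184425
```

The wrist cloud shows the arm sagged about 0.055 rad nose-down in the grip when I lifted it. I'll grip harder and tilt the hand to compensate on the way over.

```bash
python3 - <<'E'
from h import *
np.set_printoptions(suppress=True,precision=3)
p,r=bpose(-80,50,th=23.2);print(delta(p,r))
E
```

```text
[ 146.313 -239.112   86.301    0.054    0.192    0.481]
```

Emit:
servo_tool([
  [8, -12, 4, 0.003, 0.01, 0.024],
  [22, -36, 13, 0.008, 0.03, 0.072],
  [40, -65, 24, 0.015, 0.053, 0.132],
  [60, -98, 35, 0.022, 0.079, 0.197],
  [82, -134, 48, 0.03, 0.107, 0.27],
  [104, -170, 61, 0.038, 0.136, 0.342],
  [123, -202, 73, 0.045, 0.162, 0.406],
  [138, -225, 81, 0.051, 0.181, 0.453],
  [146, -239, 86, 0.054, 0.192, 0.481],
  [146, -239, 86, 0.054, 0.192, 0.481],
], gripper=1, newtons=60)

```text
clock: 8.4
tcp_pos: [533.0, 95.2, 178.8]
tcp_rot: [-156.9, 0.1, -7.2]
ft_force: [-0.8, 0.6, -3.3]
gripper_width: 17.7
```

```bash
python3 - <<'E'
from h import *
where();s=bot.get_state()
d=snap('wrist','w5');held(d,s['tcp_pos'],82.65)
snap('top','t2');i=cv2.imread('pics/t2.png')[110:230,70:250];cv2.imwrite('pics/t2c.png',cv2.resize(i,None,fx=4,fy=4))
E
```

```text
t 8.4 off x,y,z -79.64 0.92 49.89 rot [ 3.13 -0.1  -0.07] F 0.5 0.8 -3.3 w 17.7
1942 tube slope -0.007173427 z@-40 28.993027
4261 plate slope 0.006640467 x@70 -5.656895 45.0002249249882 109.99734436957627
```

View pics/w5.png

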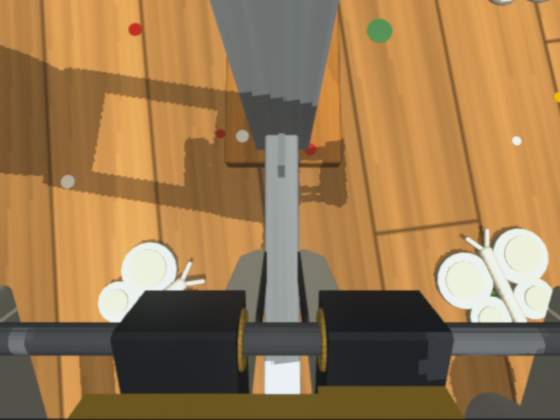

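View pics/t2c.png

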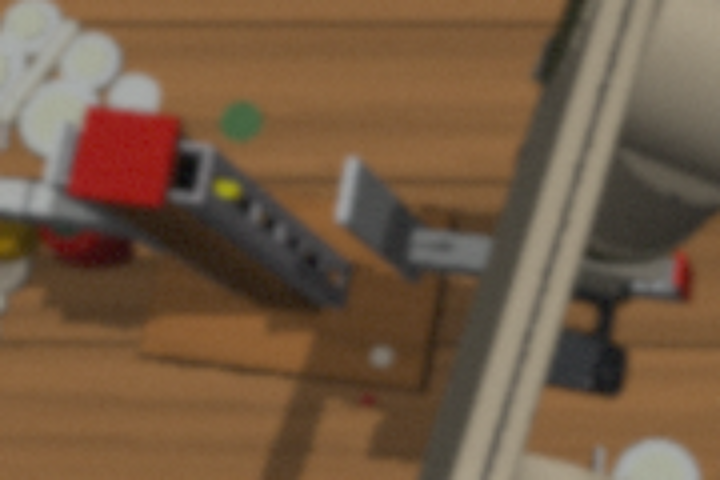

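```bash
python3 - <<'E'
from h import *
np.set_printoptions(suppress=True,precision=2)
r,u=ori(HD,20);v=np.array([-u[1],u[0],0])
def S(P): Q=P-SE*[1,1,0]; return np.stack([Q@u,Q@v,Q[...,2]],-1)
d=load('t2');B=S(world(d));hsv=cv2.cvtColor(d['image'],cv2.COLOR_BGR2HSV);g=hsv[...,1]<80
m=g&(abs(B[...,2]-291)<9)&(B[...,0]<-60)&(B[...,0]>-110)&(abs(B[...,1])<40)
print('top: plate top',m.sum(),cv2.minAreaRect(B[m][:,:2].astype(np.float32)),B[m].mean(0))
for lo,hi in((80,150),(150,220),(220,272)):
    m=g&(B[...,2]>lo)&(B[...,2]<hi)&(abs(B[...,0])<3)&(abs(B[...,1])<25); b=B[m];print('top: face',m.sum(),np.percentile(b[:,1],[2,98]),b.mean(0))
d=load('w1');B=S(world(d));hsv=cv2.cvtColor(d['image'],cv2.COLOR_BGR2HSV);g=hsv[...,1]<60
for lo,hi in((80,150),(150,220),(220,272)):
    m=g&(B[...,2]>lo)&(B[...,2]<hi)&(abs(B[...,0])<2)&(abs(B[...,1])<25); b=B[m];print('w1: face',np.percentile(b[:,1],[1,99]),b.mean(0))
d=load('w5');B=S(world(d));hsv=cv2.cvtColor(d['image'],cv2.COLOR_BGR2HSV);g=(hsv[...,1]<60)&(hsv[...,2]>60);g[290:]=0
for lo,hi in((155,174),(174,176.5),(176.5,200)):
    m=g&(B[...,2]>lo)&(B[...,2]<hi)&(abs(B[...,1])<25)&(B[...,0]<-87);b=B[m];print('w5 tube',len(b),np.percentile(b[:,1],[1,99]),b.mean(0))
for lo,hi in((195,220),(220,250)):
    m=g&(B[...,2]>lo)&(B[...,2]<hi)&(abs(B[...,1])<30)&(abs(B[...,0]+85)<6);b=B[m];print('w5 plate',len(b),np.percentile(b[:,1],[.5,99.5]),b.mean(0))
E
```

```text
top: plate top 71 ((-81.5142593383789, 3.2523908615112305), (35.40727615356445, 7.7576069831848145), 89.55025482177734) [-82.3    3.37 288.74]
top: face 101 [-13.8   16.67] [  1.35   1.78 116.17]
top: face 141 [-14.15  16.98] [  1.3    1.63 185.67]
top: face 91 [-14.14  16.59] [  1.33   2.04 247.93]
w1: face [-15.    16.12] [ -0.02   0.51 117.1 ]
w1: face [-14.97  16.15] [  0.     0.51 186.92]
w1: face [-15.11  16.07] [ -0.01   0.53 248.29]Traceback (most recent call last):
  File "<stdin>", line 15, in <module>
    return _quantile_unchecked(
        a, q, axis, out, overwrite_input, method, keepdims, weights)
    return _ureduce(a,
                    func=_quantile_ureduce_func,
    ...<5 lines>...
                    overwrite_input=overwrite_input,
                    method=method)
    r = func(a, **kwargs)
    result = _quantile(arr,
                       quantiles=q,
    ...<2 lines>...
                       out=out,
                       weights=wgt)
    slices_having_nans = np.isnan(arr[-1, ...])
                                  ~~~^^^^^^^^^
IndexError: index -1 is out of bounds for axis 0 with size 0
```

```bash
python3 - <<'E'
from h import *
np.set_printoptions(suppress=True,precision=2)
r,u=ori(HD,20);v=np.array([-u[1],u[0],0])
def S(P): Q=P-SE*[1,1,0]; return np.stack([Q@u,Q@v,Q[...,2]],-1)
d=load('w5');B=S(world(d))
for row in (150,165,200): print('tube',row,[B[row,c].round(1).tolist() for c in (264,265,266,267,297,298,299,300)])
for row in (20,60,100): 
    ok=[c for c in range(200,360) if abs(B[row,c,0]+85)<5 and B[row,c,2]>180]; print('plate',row,ok[0],ok[-1],B[row,ok[0]],B[row,ok[-1]])
E
```

```text
tube 150 [[-46.5, 20.9, 21.1], [-95.4, 11.0, 177.1], [-95.3, 10.4, 176.9], [-95.8, 9.7, 178.3], [-95.5, -8.1, 177.6], [-46.3, -16.6, 20.5], [-46.5, -17.7, 21.3], [-46.6, -18.8, 21.6]]
tube 165 [[-60.4, 21.5, 9.7], [-104.5, 10.9, 177.0], [-104.8, 10.3, 178.0], [-104.7, 9.7, 177.7], [-104.7, -8.1, 177.8], [-60.7, -17.0, 11.2], [-60.8, -18.1, 11.5], [-60.7, -19.3, 10.9]]
tube 200 [[-99.0, 21.7, -0.3], [-125.7, 10.7, 177.8], [-125.6, 10.1, 177.7], [-125.7, 9.5, 178.1], [-125.6, -8.0, 177.8], [-125.5, -8.6, 177.1], [-98.9, -18.6, -0.6], [-98.9, -19.8, -1.0]]
plate 20 216 334 [-84.86  20.7  272.51] [-84.3  -15.09 271.8 ]
plate 60 228 326 [-84.91  20.57 251.97] [-85.21 -15.29 252.49]
plate 100 241 317 [-85.48  19.75 221.37] [-84.98 -15.49 220.4 ]
```

```bash
cat >> h.py <<'E'
def go(dx,dz,dy=-0.7,th=23.6,roll=0.01):
    p,r=bpose(dx,dz,dy,th=th); u=ori(HD,0)[1]; return delta(p,R.from_rotvec(u*roll)*r)
np.set_printoptions(suppress=True,precision=4)
E
python3 - <<'E'
from h import *
print(go(-30,13.3))
E
```

```text
[  0.9971 -32.3683  53.9087   0.0087  -0.0085   0.0045]
```

Emit:
servo_tool([
  [0, -5, 8, 0.002, -0.002, 0.001],
  [0.5, -11, 18, 0.004, -0.004, 0.002],
  [1, -18, 30, 0.009, -0.009, 0.004],
  [1, -25, 42, 0.009, -0.009, 0.004],
  [1, -30, 50, 0.009, -0.009, 0.004],
  [1, -32, 54, 0.009, -0.009, 0.004],
  [1, -32, 54, 0.009, -0.009, 0.004],
  [1, -32, 54, 0.009, -0.009, 0.004],
])

```text
clock: 9.5
tcp_pos: [541.9, 144.0, 143.2]
tcp_rot: [-156.4, 0.5, -7.4]
ft_force: [-1.3, -0.1, -3.5]
gripper_width: 17.4
```

```bash
python3 - <<'E'
from h import *
where();s=bot.get_state()
d=snap('wrist','w6');held(d,s['tcp_pos'],82.65);print(go(-12,13.3))
r,u=ori(HD,20);v=np.array([-u[1],u[0],0])
def S(P): Q=P-SE*[1,1,0]; return np.stack([Q@u,Q@v,Q[...,2]],-1)
B=S(world(d))
for row in (20,60,100): 
    ok=[c for c in range(200,360) if abs(B[row,c,0]+36)<5 and B[row,c,2]>140]; print('plate',row,B[row,ok[0]],B[row,ok[-1]])
d=snap('top','t3');B=S(world(d));hsv=cv2.cvtColor(d['image'],cv2.COLOR_BGR2HSV);g=hsv[...,1]<80
m=g&(abs(B[...,2]-254)<8)&(B[...,0]<-22)&(B[...,0]>-50)&(abs(B[...,1])<30)
print('top: plate top',m.sum(),cv2.minAreaRect(B[m][:,:2].astype(np.float32)),B[m].mean(0))
i=d['image'][110:230,70:250];cv2.imwrite('pics/t3c.png',cv2.resize(i,None,fx=4,fy=4))
E
```

```text
t 9.5 off x,y,z -30.07 -1.62 14.27 rot [ 3.64 -0.43  0.2 ] F -0.2 1.3 -3.5 w 17.4
1965 tube slope 0.00076091813 z@-40 29.404482
4178 plate slope -0.0018421864 x@70 -6.0075755 45.00486199874854 109.99652806661129
[ -0.9738 -16.172    8.2199  -0.0007  -0.0019   0.0002]
plate 20 [-36.2694  17.2053 237.9993] [-36.8459 -18.2604 238.3919]
plate 60 [-36.1654  17.206  217.5669] [-36.9915 -18.4412 218.5136]
plate 100 [-36.0625  16.7266 186.2413] [-36.0537 -18.5148 185.8647]
top: plate top 74 ((-33.16514205932617, -0.21915435791015625), (37.4169807434082, 7.61461067199707), 88.99830627441406) [-33.3685   0.2126 253.6597]
```

View pics/t3c.png

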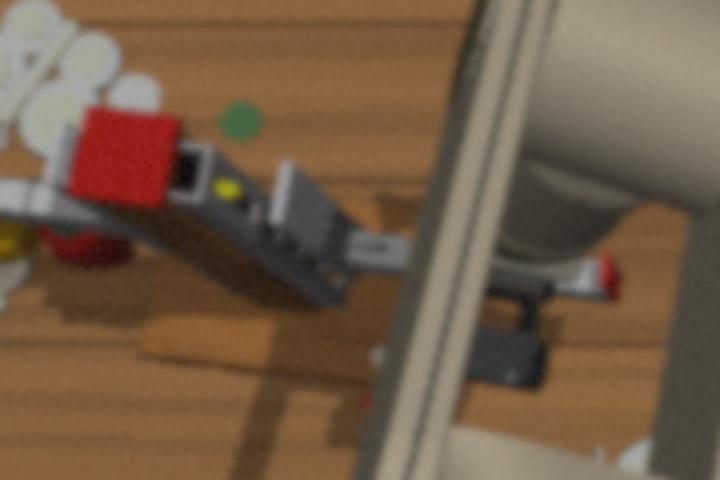

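View pics/w6.png

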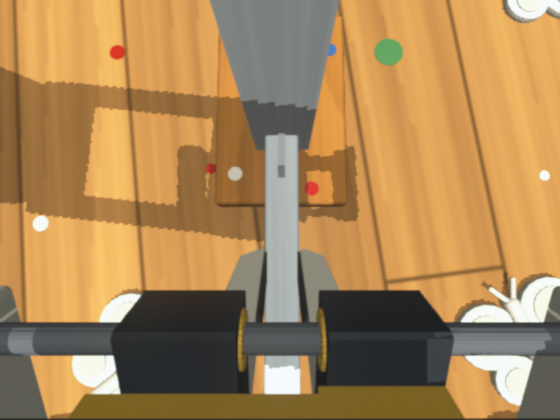

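```bash
python3 - <<'E'
from h import *
s=bot.get_state();r0=R.from_euler('xyz',s['tcp_rot'],degrees=True);u=ori(HD,0)[1];v=np.array([-u[1],u[0],0])
print(r0.inv().apply(18*u+1.3*v-1.1*Z), 'per u',r0.inv().apply(u),'v',r0.inv().apply(v),'z',r0.inv().apply(Z))
E
```

```text
[ -1.3038 -16.0424   8.2366] per u [-0.0007 -0.916   0.4011] v [-1.      0.0039  0.0072] z [-0.0082 -0.4011 -0.916 ]
```

Emit:
servo_tool([
  [-0.6, -4, 2, 0, 0, 0],
  [-1.3, -8, 4, 0, 0, 0],
  [-1.3, -12, 6, 0, 0, 0],
  [-1.3, -16, 8.2, 0, 0, 0],
  [-1.3, -16, 8.2, 0, 0, 0],
  [-1.3, -16, 8.2, 0, 0, 0],
])

```text
clock: 10.35
tcp_pos: [542.6, 162.2, 141.7]
tcp_rot: [-156.4, 0.5, -7.4]
ft_force: [0.5, -0.3, -3.5]
gripper_width: 17.1
```

```bash
python3 - <<'E'
from h import *
where()
E
```

```text
t 10.35 off x,y,z -11.94 -0.03 12.79 rot [ 3.64 -0.47  0.2 ] F -0.2 -0.5 -3.5 w 17.1
```

Emit:
servo_tool([
  [0, -0.9, 0.4, 0, 0, 0],
  [0, -1.8, 0.8, 0, 0, 0],
  [0, -2.7, 1.2, 0, 0, 0],
  [0, -3.7, 1.6, 0, 0, 0],
  [0, -4.6, 2, 0, 0, 0],
  [0, -4.6, 2, 0, 0, 0],
])

```text
clock: 11.1
tcp_pos: [543.3, 167.3, 141.8]
tcp_rot: [-156.4, 0.5, -7.4]
ft_force: [0.1, -0.1, -3.2]
gripper_width: 17.6
```

```bash
python3 - <<'E'
from h import *
where();s=bot.get_state();d=snap('wrist','w7');held(d,s['tcp_pos'],82.65)
E
```

```text
t 11.1 off x,y,z -6.84 -0.06 12.88 rot [ 3.65 -0.47  0.2 ] F -0.1 -0.1 -3.2 w 17.6
1960 tube slope 0.0032137902 z@-40 29.312628
4181 plate slope -0.0016273399 x@70 -6.0074954 45.011633942908844 109.99641667945417
```

No contact yet at x = -6.8, so the claws appear to be in the slots. I'll continue in small steps.

Emit:
servo_tool([
  [0, -0.9, 0.4, 0, 0, 0],
  [0, -1.8, 0.8, 0, 0, 0],
  [0, -2.7, 1.2, 0, 0, 0],
  [0, -3.7, 1.6, 0, 0, 0],
  [0, -3.7, 1.6, 0, 0, 0],
])

```text
clock: 11.78
tcp_pos: [543.8, 171.3, 141.8]
tcp_rot: [-156.4, 0.5, -7.4]
ft_force: [-0.1, -0.8, -3.2]
gripper_width: 17.5
```

```bash
python3 - <<'E'
from h import *
where();s=bot.get_state();d=snap('wrist','w8');held(d,s['tcp_pos'],82.65)
E
```

```text
t 11.775 off x,y,z -2.82 -0.05 12.86 rot [ 3.65 -0.47  0.2 ] F -0.8 -0.0 -3.2 w 17.5
2004 tube slope 0.032797687 z@-40 30.813475
3870 plate slope -0.032675672 x@70 -7.2860765 45.00871990607533 109.99466348437713
```

The plate top has met the catch and the arm tipped back about 0.033 rad in the compliant grip, at only about 1 N. I'll rotate the hand nose-down to load the catch and keep the arm level.

Emit:
servo_tool([
  [0, 0, 0, -0.02, 0, 0],
  [0, 0, 0, -0.04, 0, 0],
  [0, 0, 0, -0.06, 0, 0],
  [0, 0, 0, -0.06, 0, 0],
])

```text
clock: 12.32
tcp_pos: [543.8, 171.5, 141.9]
tcp_rot: [-159.8, 0.5, -7.3]
ft_force: [-0.6, -2.0, -4.7]
gripper_width: 17.5
```

```bash
python3 - <<'E'
from h import *
where();s=bot.get_state();d=snap('wrist','w9');held(d,s['tcp_pos'],82.65);print(s['moment'])
E
```

```text
t 12.325 off x,y,z -2.59 -0.01 12.97 rot [ 0.17 -0.48  0.15] F -2.1 0.3 -4.7 w 17.5
2049 tube slope 0.032920744 z@-40 31.042027
3548 plate slope -0.033321746 x@70 -7.3724756 45.0020937951557 109.98104657569982
[-0.6735  0.114   0.0121]
```

Emit:
servo_tool([
  [0, 0, 0, -0.02, 0, 0],
  [0, 0, 0, -0.04, 0, 0],
  [0, 0, 0, -0.06, 0, 0],
  [0, 0, 0, -0.08, 0, 0],
  [0, 0, 0, -0.1, 0, 0],
  [0, 0, 0, -0.1, 0, 0],
])

```text
clock: 13.12
tcp_pos: [543.7, 171.4, 141.7]
tcp_rot: [-165.6, 0.5, -7.3]
ft_force: [-0.5, -3.7, -5.1]
gripper_width: 17.8
```

```bash
python3 - <<'E'
from h import *
where();s=bot.get_state();d=snap('wrist','w10');held(d,s['tcp_pos'],82.65);print(s['moment'])
E
```

```text
t 13.125 off x,y,z -2.75 0.09 12.77 rot [-5.57 -0.5   0.13] F -3.7 0.0 -5.1 w 17.8
2114 tube slope 0.027559673 z@-40 31.016264
2840 plate slope -0.028986271 x@70 -7.2902713 45.01265132965793 109.9843504936419
[-0.8443  0.1526 -0.0349]
```

Emit:
servo_tool([
  [0, 0, 0, -0.02, 0, 0],
  [0, 0, 0, -0.04, 0, 0],
  [0, 0, 0, -0.06, 0, 0],
  [0, 0, 0, -0.08, 0, 0],
  [0, 0, 0, -0.08, 0, 0],
])

```text
clock: 13.8
tcp_pos: [543.9, 171.6, 141.9]
tcp_rot: [-170.1, 0.5, -7.3]
ft_force: [-1.6, -4.3, -3.8]
gripper_width: 17.6
```

```bash
python3 - <<'E'
from h import *
where();s=bot.get_state();d=snap('wrist','w11');held(d,s['tcp_pos'],82.65);print(s['moment'],s['joint_pos'])
u=ori(HD,0)[1];r0=R.from_euler('xyz',s['tcp_rot'],degrees=True);print(r0.inv().apply(u),r0.inv().apply(Z))
E
```

```text
t 13.8 off x,y,z -2.52 -0.06 13.0 rot [-10.13  -0.49   0.1 ] F -4.4 1.1 -3.8 w 17.6
2257 tube slope 0.02489479 z@-40 30.791586
2018 plate slope -0.024482712 x@70 -7.107784 45.14678043145767 109.96515250762229
[-0.574   0.1438  0.0099] [ 5.9037  2.8152 99.0617  9.9973 76.5254 11.073 ]
[ 0.0004 -0.9852  0.1714] [-0.0087 -0.1714 -0.9852]
```

Emit:
servo_tool([
  [0, -0.7, 0.1, 0, 0, 0],
  [0, -1.5, 0.25, 0, 0, 0],
  [0, -2.2, 0.4, -0.01, 0, 0],
  [0, -2.7, 0.5, -0.02, 0, 0],
  [0, -2.7, 0.5, -0.02, 0, 0],
])

```text
clock: 14.48
tcp_pos: [544.1, 173.6, 141.7]
tcp_rot: [-171.3, 0.5, -7.4]
ft_force: [-1.5, -6.3, -3.2]
gripper_width: 17.7
```

```bash
python3 - <<'E'
from h import *
where();s=bot.get_state();d=snap('wrist','w12');held(d,s['tcp_pos'],82.65);print(s['moment'])
E
```

```text
t 14.475 off x,y,z -0.52 -0.06 12.8 rot [-11.34  -0.5    0.14] F -6.5 0.6 -3.2 w 17.7
2275 tube slope 0.028707514 z@-40 30.90243
1681 plate slope -0.027799513 x@70 -7.3331857 45.34792149542062 109.96855020637216
[-1.1061  0.1892  0.0117]
```

View pics/w12.png

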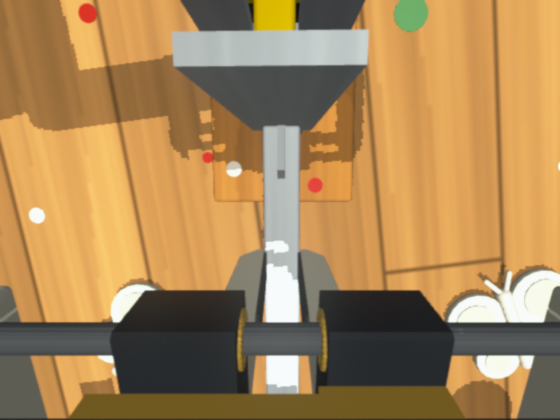

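```bash
cat >> h.py <<'E'
def gap(d):
    u=ori(HD,0)[1];v=np.array([-u[1],u[0],0]);Q=world(d)-SE*[1,1,0];B=np.stack([Q@u,Q@v,Q[...,2]],-1)
    hsv=cv2.cvtColor(d['image'],cv2.COLOR_BGR2HSV);y=(hsv[...,1]>150)&(abs(hsv[...,0].astype(int)-28)<6)&(B[...,2]>225);y[100:]=0
    if y.any(): print('nose',y.sum(),'x',np.percentile(B[y][:,0],[2,20,50,95]),'z',np.percentile(B[y][:,2],[2,50,98]))
    m=(hsv[...,1]<70)&(abs(B[...,1])<16)&(abs(B[...,0]+6)<14)&(B[...,2]>225)&(B[...,2]<262); m[120:]=0
    k=B[m]; h=np.median(k[:,2]); k=k[abs(k[:,2]-h)<4]
    print('platetop',len(k),'x',np.percentile(k[:,0],[2,50,98]),'y',np.percentile(k[:,1],[1,99]),'z',np.percentile(k[:,2],[5,50,95]))
    f=(hsv[...,1]<80)&(abs(B[...,1])<16)&(abs(B[...,0])<5)&(B[...,2]>262); f[120:]=0
    if f.any(): print('face>262',f.sum(),np.percentile(B[f][:,0],[5,50]),B[f][:,2].max())
    return B
E
python3 - <<'E'
from h import *
d=load('w12');B=gap(d)
for r in range(0,70,5): print(r,B[r,272].round(1),B[r,215].round(1),d['image'][r,272],d['image'][r,215])
E
```

```text
nose 1276 x [-1.4891 -0.3298  1.3815  4.0443] z [240.2939 248.3782 249.7779]
platetop 9550 x [-9.9942 -6.2258  0.3986] y [-15.5909  15.6916] z [250.2232 253.8929 255.5649]
0 [  4.1   0.7 248. ] [  0.2  10.4 256.3] [  0 184 219] [65 65 65]
5 [  3.6   0.8 247.2] [ -0.4  10.5 255.8] [  0 185 219] [66 66 66]
10 [  2.    0.7 248.6] [ -0.1  11.  253.4] [  0 185 219] [67 68 68]
15 [  1.2   0.7 248.4] [ -0.3  11.3 252. ] [  0 186 220] [67 67 67]
20 [  0.7   0.8 247.3] [ -0.1  11.9 249.4] [  0 187 220] [69 70 70]
25 [ -0.5   0.8 248. ] [  0.1  12.5 246.7] [  0 187 221] [68 69 69]
30 [ -1.7   0.7 248.7] [  0.1  12.9 244.4] [116 189 204] [97 98 95]
35 [ -4.7   0.5 254. ] [ -4.6  11.  254. ] [190 193 184] [185 187 179]
40 [ -5.6   0.5 254.3] [ -5.   11.3 252.7] [190 193 185] [184 187 179]
45 [ -6.6   0.5 254.6] [ -6.4  11.  254.2] [189 193 184] [184 187 179]
50 [ -7.    0.6 253.2] [ -6.8  11.3 252.8] [191 194 185] [185 186 179]
55 [ -8.4   0.5 254.8] [ -8.3  11.  254.6] [191 194 185] [185 187 179]
60 [ -8.9   0.6 253.8] [ -8.8  11.2 253.6] [191 194 185] [184 187 180]
65 [ -9.7   0.6 253.6] [ -9.4  11.5 252.5] [141 144 137] [170 173 166]
```

Emit:
servo_tool([
  [0, 0, 0, -0.02, 0, 0],
  [0, 0, 0, -0.04, 0, 0],
  [0, 0, 0, -0.06, 0, 0],
  [0, 0, 0, -0.06, 0, 0],
])

```text
clock: 15.02
tcp_pos: [544.1, 173.7, 141.7]
tcp_rot: [-174.8, 0.5, -7.3]
ft_force: [-0.2, -6.3, -2.8]
gripper_width: 17.8
```

```bash
python3 - <<'E'
from h import *
where();s=bot.get_state();d=snap('wrist','w13');held(d,s['tcp_pos'],82.65);print(s['moment']);gap(d)
E
```

```text
t 15.025 off x,y,z -0.35 -0.04 12.82 rot [-14.78  -0.5    0.11] F -6.3 -0.6 -2.8 w 17.8
2316 tube slope 0.03012888 z@-40 30.864073
676 plate slope -0.028159492 x@70 -7.5800056 45.094495388579844 109.98873313038405
[-1.0046  0.1778 -0.0622]
nose 2810 x [-2.7459 -0.4513  2.8891  8.0369] z [240.5916 248.3174 250.5274]
platetop 9319 x [-9.9811 -6.2087  0.3477] y [-15.608   15.6789] z [251.0544 254.0282 256.1712]
```

Rotating the hand no longer changes the arm's tilt, so it is slipping at the pads. The plate's bottom is on the face, so I'll push in gently and lever the top in that way, watching the force.

Emit:
servo_tool([
  [0, -0.5, 0, 0, 0, 0],
  [0, -1, 0.1, 0, 0, 0],
  [0, -1.5, 0.1, 0, 0, 0],
  [0, -1.5, 0.1, 0, 0, 0],
])

```text
clock: 15.58
tcp_pos: [544.3, 173.9, 141.7]
tcp_rot: [-174.9, 0.5, -7.4]
ft_force: [-1.8, -11.5, -1.5]
gripper_width: 17.5
```

```bash
python3 - <<'E'
from h import *
where();s=bot.get_state();d=snap('wrist','w14');held(d,s['tcp_pos'],82.65);print(s['moment']);B=gap(d)
cv2.imwrite('pics/w14b.png',cv2.resize(d['image'],(800,600)))
E
```

```text
t 15.575 off x,y,z -0.19 -0.15 12.79 rot [-14.86  -0.5    0.16] F -11.7 0.3 -1.5 w 17.5
2307 tube slope 0.029249892 z@-40 30.839102
664 plate slope -0.028765272 x@70 -7.681117 45.09475248947038 109.9938586206141
[-1.854   0.398   0.0096]
nose 2750 x [-2.4178 -0.384   2.8692  8.0723] z [240.3352 248.328  249.7838]
platetop 9255 x [-9.9337 -6.1608  0.3367] y [-15.5981  15.7165] z [251.2116 254.0243 256.1632]
```

View pics/w14b.png

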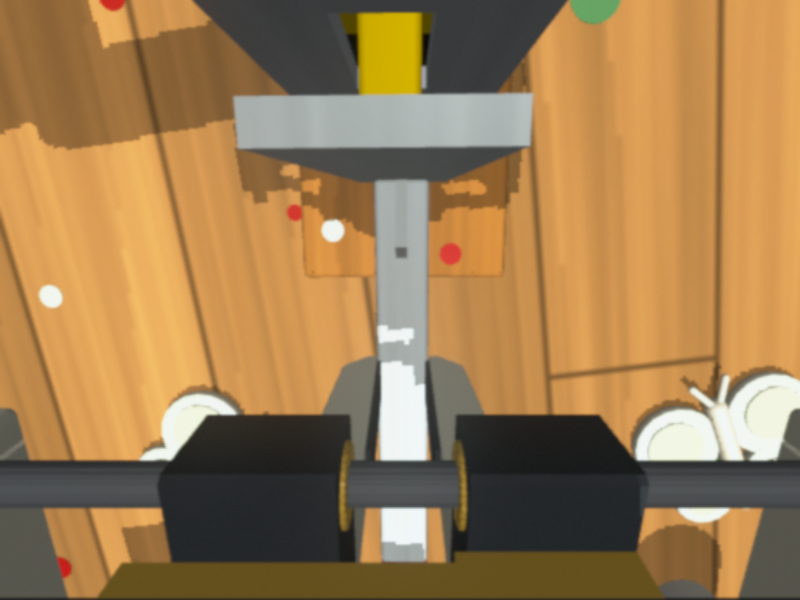

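Emit:
servo_tool([
  [0, 0, 0.5, 0, 0, 0],
  [0, 0, 1, 0, 0, 0],
  [0, 0, 1.5, 0, 0, 0],
  [0, 0, 2, 0, 0, 0],
  [0, 0, 2, 0, 0, 0],
])

```text
clock: 16.25
tcp_pos: [544.4, 173.7, 140.2]
tcp_rot: [-174.9, 0.5, -7.4]
ft_force: [-3.4, -14.1, 2.5]
gripper_width: 17.7
```

```bash
python3 - <<'E'
from h import *
where();s=bot.get_state();d=snap('wrist','w15');held(d,s['tcp_pos'],82.65);print(s['moment']);B=gap(d)
for c in (180,272): print([B[r,c].round(1).tolist() for r in range(5,100,10)])
E
```

```text
t 16.25 off x,y,z -0.35 -0.3 11.29 rot [-14.89  -0.48   0.16] F -14.4 1.5 2.5 w 17.7
2301 tube slope 0.04578969 z@-40 31.625986
286 plate slope -0.04676259 x@70 -8.622198 45.15395620439065 109.9923814879067
[-2.2428  0.7072  0.1491]
nose 3832 x [-4.9453 -2.2707  2.0534  6.1504] z [242.8766 248.4141 251.6724]
platetop 9006 x [-12.3047  -8.6221   0.3246] y [-15.6234  15.6844] z [251.0424 253.8273 255.1956]
[[-17.6, -2.1, 310.9], [-17.6, -2.1, 310.9], [-17.6, -2.1, 310.9], [0.1, 14.9, 255.0], [72.1, 92.5, 0.7], [64.2, 93.7, -1.2], [55.4, 93.8, 0.2], [46.8, 94.4, 0.3], [-7.4, 15.7, 254.1], [-9.0, 15.9, 253.7]]
[[6.1, 0.1, 250.4], [5.4, 0.2, 248.2], [3.6, 0.2, 248.7], [2.0, 0.2, 248.6], [0.6, 0.3, 247.7], [-1.2, 0.3, 248.0], [-3.0, 0.3, 248.4], [-4.9, 0.3, 249.5], [-7.4, 0.1, 253.7], [-9.1, 0.1, 254.3]]
```

Pushing harder just adds bottom friction and tips the arm further. I'll back off, drop a little, then ease in while moving upwards so the friction on the catch helps turn the plate in.

Emit:
servo_tool([
  [0, 1.5, 0, 0, 0, 0],
  [0, 3, -0.2, 0, 0, 0],
  [0, 4, 0.3, 0, 0, 0],
  [0, 4, 1.5, 0, 0, 0],
  [0, 4, 1.5, 0, 0, 0],
])

```text
clock: 16.92
tcp_pos: [543.8, 171.9, 137.8]
tcp_rot: [-174.7, 0.5, -7.4]
ft_force: [-0.0, -3.0, -1.9]
gripper_width: 17.5
```

```bash
python3 - <<'E'
from h import *
where();s=bot.get_state();d=snap('wrist','w16');held(d,s['tcp_pos'],82.65);print(s['moment']);B=gap(d)
E
```

```text
t 16.925 off x,y,z -2.16 0.05 8.9 rot [-14.68  -0.5    0.13] F -2.9 -0.3 -1.9 w 17.5
2311 tube slope 0.031087657 z@-40 30.899288
680 plate slope -0.030768203 x@70 -7.7577543 45.01931439741878 109.61619759901788
[-0.3227  0.1144  0.009 ]
nose 3246 x [-5.371  -3.3075  0.0017  5.5007] z [240.8836 248.3356 249.8383]
platetop 9535 x [-12.1268  -8.2681   0.3674] y [-15.5955  15.6922] z [247.112  250.196  252.2567]
```

View pics/w16.png

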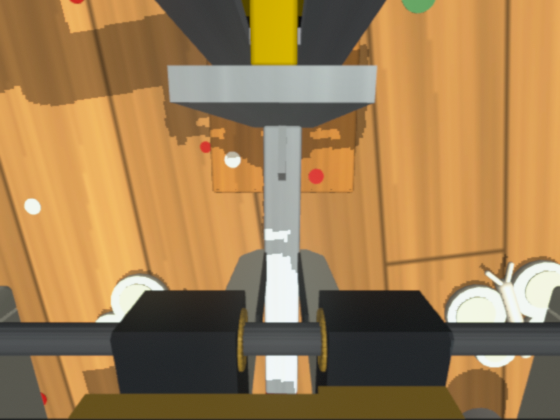

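Emit:
servo_tool([
  [0, 0, 0, -0.02, 0, 0],
  [0, 0, 0, -0.04, 0, 0],
  [0, -0.5, -0.5, -0.06, 0, 0],
  [0, -1, -1, -0.06, 0, 0],
  [0, -1.5, -1.5, -0.06, 0, 0],
  [0, -1.9, -2, -0.06, 0, 0],
  [0, -2.1, -2.5, -0.06, 0, 0],
  [0, -2.1, -3, -0.06, 0, 0],
])

```text
clock: 17.98
tcp_pos: [543.8, 173.1, 140.7]
tcp_rot: [-178.2, 0.6, -7.4]
ft_force: [-0.2, -6.4, -7.2]
gripper_width: 17.2
```

```bash
python3 - <<'E'
from h import *
where();s=bot.get_state();d=snap('wrist','w17');held(d,s['tcp_pos'],82.65);print(s['moment']);B=gap(d)
for c in (272,): print([B[r,c].round(1).tolist() for r in range(5,100,10)])
E
```

```text
t 17.975 off x,y,z -1.02 0.21 11.76 rot [-18.16  -0.54   0.15] F -6.4 -0.6 -7.2 w 17.2
2341 tube slope -0.0049175173 z@-40 29.205841
223 plate slope 0.005993945 x@70 -6.3672657 69.26908518571673 107.2896791122676
[-0.8357  0.14   -0.011 ]
nose 1379 x [-0.5585  0.3154  1.7278  3.7313] z [247.0059 248.3421 249.7869]
platetop 8130 x [-6.9507 -3.5709  0.1428] y [-15.6147  15.6968] z [248.3205 250.1435 251.5077]
[[-8.6, -1.7, 307.3], [-8.6, -1.7, 307.3], [-8.6, -1.7, 307.3], [-8.6, -1.7, 307.3], [-8.6, -1.7, 307.3], [3.3, 0.6, 248.3], [1.8, 0.6, 248.0], [0.2, 0.6, 247.6], [-1.9, 0.5, 251.8], [-3.4, 0.5, 251.0]]
```

The plate is now level, about 1 mm off the face, with the catch pushed in by about 5 mm. I'll press the last bit in and start down.

Emit:
servo_tool([
  [0, -0.4, -0.2, -0.01, 0, 0],
  [0, -0.9, -0.3, -0.02, 0, 0],
  [0, -0.9, 0.7, -0.03, 0, 0],
  [0, -0.9, 1.7, -0.03, 0, 0],
  [0, -0.9, 2.7, -0.03, 0, 0],
  [0, -0.9, 3.7, -0.03, 0, 0],
  [0, -0.9, 3.7, -0.03, 0, 0],
])

```text
clock: 18.9
tcp_pos: [544.3, 173.9, 137.5]
tcp_rot: [-179.9, 0.5, -7.4]
ft_force: [-0.1, -6.7, -3.3]
gripper_width: 17.4
```

```bash
python3 - <<'E'
from h import *
where();s=bot.get_state();d=snap('wrist','w18');held(d,s['tcp_pos'],82.65);print(s['moment']);B=gap(d)
for c in (272,): print([B[r,c].round(1).tolist() for r in range(45,110,6)])
E
```

```text
t 18.9 off x,y,z -0.11 -0.14 8.59 rot [-19.88  -0.5    0.14] F -6.6 -0.8 -3.3 w 17.4
1632 tube slope 0.0354919 z@-40 30.760633
277 plate slope -0.053989463 x@70 -1.2830014 45.052668587703835 109.81580815985888
[-0.9297  0.1606  0.0102]
nose 6896 x [-2.6981 -2.6981 -2.6981 -2.6981] z [248.036  301.8065 301.8065]
platetop 309 x [-0.0999 -0.0238  1.692 ] y [-14.8874  15.3568] z [238.631  242.028  244.6406]
face>262 32506 [-2.6981 -2.6981] 301.80654091327585
[[-2.7, -1.9, 301.8], [-2.7, -1.9, 301.8], [-2.7, -1.9, 301.8], [-2.7, -1.9, 301.8], [-2.7, -1.9, 301.8], [-2.7, -1.9, 301.8], [-2.7, -1.9, 301.8], [-2.7, -1.9, 301.8], [0.9, 0.2, 248.4], [-2.7, -1.9, 301.8], [-0.8, 0.2, 247.5]]
```

```bash
python3 - <<'E'
from h import *
d=load('w18');cv2.imwrite('pics/w18b.png',cv2.resize(d['image'],(800,600)))
u=ori(HD,0)[1];v=np.array([-u[1],u[0],0]);Q=world(d)-SE*[1,1,0];B=np.stack([Q@u,Q@v,Q[...,2]],-1);ok=d['range_z']>0
for c in (215,272,330): print([(r,B[r,c].round(1).tolist()) for r in range(70,150,5) if ok[r,c]])
E
```

```text
[(100, [-0.1, 9.4, 247.7]), (105, [-0.1, 14.1, 225.3]), (110, [3.0, 56.9, 22.1]), (115, [-1.0, 57.2, 21.6]), (120, [-3.5, 17.0, 212.9]), (125, [-4.2, 12.3, 235.2]), (130, [-4.7, 9.6, 248.2]), (135, [-5.5, 9.5, 248.9]), (140, [-6.2, 9.4, 249.4]), (145, [-7.0, 9.3, 250.3])]
[(90, [1.4, 0.2, 247.6]), (105, [-0.8, 0.2, 247.5]), (110, [-1.6, 0.2, 248.1]), (115, [-2.4, 0.2, 249.0]), (120, [-3.2, 0.2, 248.0]), (125, [-3.9, 0.2, 248.3]), (130, [-4.7, 0.2, 248.1]), (135, [-5.5, 0.2, 249.7]), (145, [-7.0, 0.2, 249.6])]
[(100, [-0.0, -9.3, 246.5]), (105, [-0.1, -12.3, 224.6]), (110, [2.9, -39.7, 21.7]), (115, [-1.1, -39.9, 21.2]), (120, [-3.5, -14.0, 213.2]), (125, [-4.3, -11.0, 235.4]), (130, [-4.7, -9.1, 249.1]), (135, [-5.5, -9.1, 249.7]), (140, [-6.2, -9.1, 249.7]), (145, [-7.0, -9.1, 250.2])]
```

View pics/w18b.png

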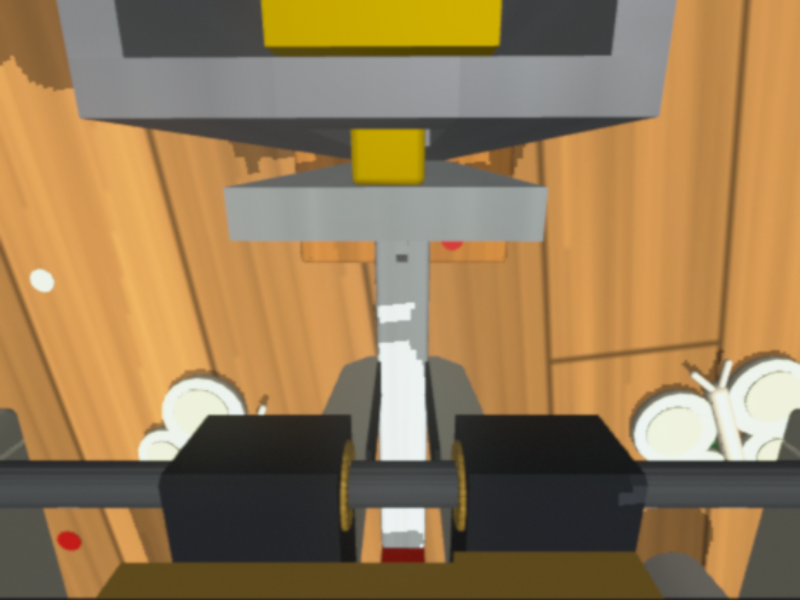

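Emit:
servo_tool([
  [0, 0.3, -0.6, 0, 0, 0],
  [0, 0.3, -1.2, 0, 0, 0],
  [0, 0.3, -1.8, 0, 0, 0],
  [0, 0.2, -2.4, 0, 0, 0],
  [0, 0.1, -2.9, 0, 0, 0],
  [0, 0, -3.2, 0, 0, 0],
])

```text
clock: 19.7
tcp_pos: [543.9, 174.3, 140.3]
tcp_rot: [-179.9, 0.6, -7.4]
ft_force: [0.0, -5.9, -6.6]
gripper_width: 17.1
```

```bash
cat >> h.py <<'E'
def top(d):
    u=ori(HD,0)[1];v=np.array([-u[1],u[0],0]);Q=world(d)-SE*[1,1,0];B=np.stack([Q@u,Q@v,Q[...,2]],-1)
    hsv=cv2.cvtColor(d['image'],cv2.COLOR_BGR2HSV);ok=(d['range_z']>0)&(hsv[...,1]<40)&(hsv[...,2]>150)&(abs(B[...,1])<17)&(abs(B[...,1])>6)&(abs(B[...,2]-247)<10)&(abs(B[...,0]+5)<9)
    b=B[ok]
    print('top pts',len(b), 'x',np.percentile(b[:,0],[1,99]) if len(b) else '','z+.75 above seat',np.median(b[:,2])+.75-140-SE[2] if len(b) else '','y',np.percentile(b[:,1],[1,99]) if len(b) else '')
    t=B[(d['range_z']>0)&(hsv[...,1]<60)&(abs(B[...,1])<8)&(B[...,0]<-12)&(B[...,0]>-60)&(B[...,2]>115)&(B[...,2]<165)]
    l=cv2.fitLine(t[:,[0,2]].astype(np.float32),cv2.DIST_HUBER,0,.01,.01).ravel();print(len(t),'tube slope',(l[1]/l[0]).round(4))
    return B
E
python3 - <<'E'
from h import *
for n in ('w17','w18'): top(load(n))
where();s=bot.get_state();d=snap('wrist','w19');top(d)
cv2.imwrite('pics/w19b.png',cv2.resize(d['image'],(800,600)))
E
```

```text
top pts 4696 x [-6.8914 -1.1166] z+.75 above seat 11.521994068445935 y [-16.7558  16.7645]
2689 tube slope 0.0085
top pts 4489 x [-10.5991  -4.9714] z+.75 above seat 11.2477952664959 y [-16.7695  16.7883]
1754 tube slope 0.052
t 19.7 off x,y,z 0.21 0.22 11.36 rot [-19.88  -0.54   0.12] F -5.9 -0.8 -6.6 w 17.1
top pts 4849 x [-6.5468 -0.8078] z+.75 above seat 11.513127638832856 y [-16.7759  16.7637]
2518 tube slope 0.0162
```

View pics/w19b.png

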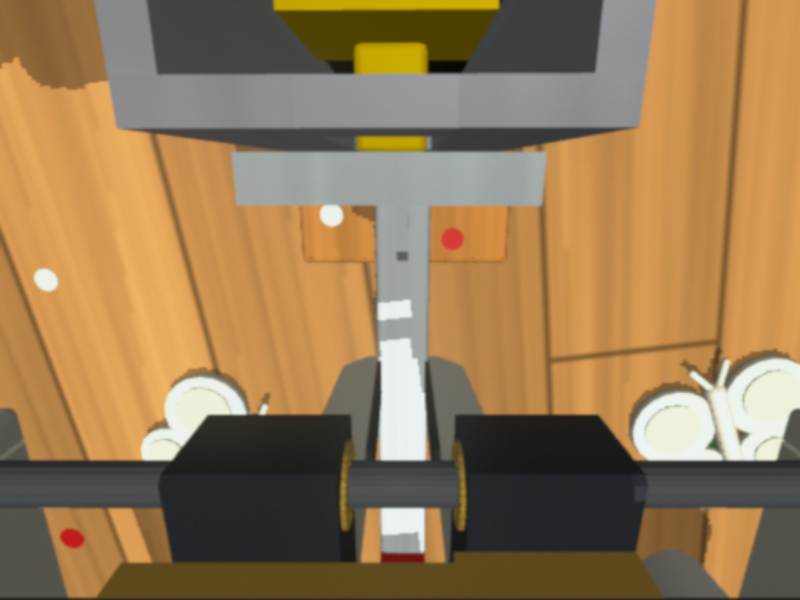

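The upper claw hook still needs about 1.5 mm before it engages. I'll back off clear of the catch to see how far the arm has slipped in the grip, as opposed to flexed.

Emit:
servo_tool([
  [0, 1.5, 0, 0, 0, 0],
  [0, 3, 0, 0, 0, 0],
  [0, 5, 0, 0, 0, 0],
  [0, 7, 0, 0, 0, 0],
  [0, 9, 0, 0, 0, 0],
  [0, 12, 0, 0, 0, 0],
  [0, 16, 0, 0, 0, 0],
  [0, 16, 0, 0, 0, 0],
])

```text
clock: 20.75
tcp_pos: [542.0, 158.3, 140.4]
tcp_rot: [-179.9, 0.5, -7.4]
ft_force: [-0.1, -2.0, -3.1]
gripper_width: 17.2
```

```bash
python3 - <<'E'
from h import *
where();s=bot.get_state();d=snap('wrist','w20');B=top(d);print(s['moment'])
hsv=cv2.cvtColor(d['image'],cv2.COLOR_BGR2HSV)
E
```

```text
t 20.75 off x,y,z -15.94 0.08 11.53 rot [-19.87  -0.52   0.13] F -2.0 -0.1 -3.1 w 17.2
top pts 4183 x [-11.6757  -5.8843] z+.75 above seat 3.1679646267790247 y [-16.5563  16.8243]
2319 tube slope -0.0611
[-0.1969  0.1391  0.0063]
```

View pics/w20.png

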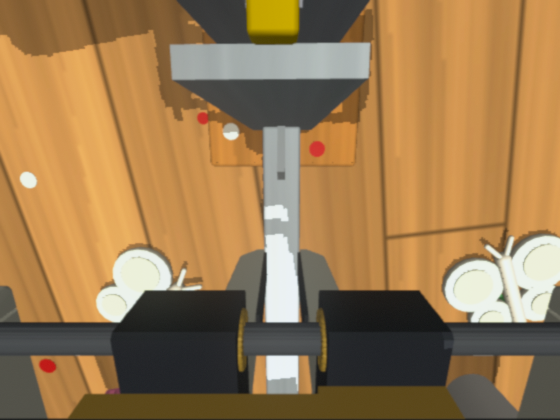

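Emit:
servo_tool([
  [0, 2, -1, 0, 0, 0],
  [0, 5, -2, 0, 0, 0],
  [0, 9, -3, 0, 0, 0],
  [0, 14, -3, 0, 0, 0],
  [0, 18, -3, 0, 0, 0],
  [0, 18, -3, 0, 0, 0],
  [0, 18, -3, 0, 0, 0],
])

```text
clock: 21.68
tcp_pos: [539.9, 140.9, 143.5]
tcp_rot: [-179.8, 0.5, -7.4]
ft_force: [-1.0, -0.8, -2.7]
gripper_width: 17.2
```

```bash
python3 - <<'E'
from h import *
where();s=bot.get_state();d=snap('wrist','w21');print(s['moment'])
B=held(d,s['tcp_pos'],HD)
u=ori(HD,0)[1];v=np.array([-u[1],u[0],0]);Q=world(d)-SE*[1,1,0];B=np.stack([Q@u,Q@v,Q[...,2]],-1)
for c in (230,283): print([(r,B[r,c].round(1).tolist()) for r in range(20,280,12) if d['range_z'][r,c]>0])
E
```

```text
t 21.675 off x,y,z -33.48 -0.09 14.65 rot [-19.84  -0.5    0.12] F -0.9 0.9 -2.7 w 17.2
[-0.0953  0.066   0.0548]
155 tube slope 0.0727292 z@-40 25.568815
488 plate slope 0.24748242 x@70 6.162194 45.009133291076665 58.76749781491327
[(20, [-15.5, 10.5, 228.3]), (32, [-16.8, 11.3, 223.5]), (44, [-18.2, 12.3, 217.9]), (56, [-20.0, 13.4, 211.8]), (68, [-22.1, 14.6, 205.0]), (80, [-24.5, 16.3, 195.9]), (92, [-27.3, 18.4, 183.9]), (104, [-25.3, 45.3, 21.2]), (116, [-35.1, 45.6, 22.3]), (128, [-45.2, 46.2, 21.3]), (140, [-55.4, 46.6, 21.6]), (152, [-68.2, 51.0, -1.1]), (164, [-79.8, 51.6, -1.3]), (176, [-91.3, 51.9, 0.4]), (188, [-103.5, 52.7, -0.8]), (200, [-116.1, 53.4, -1.7]), (212, [-128.6, 53.9, -1.2]), (224, [-140.8, 54.2, 0.7]), (236, [-154.4, 55.0, -0.5]), (248, [-167.7, 55.6, -0.0]), (260, [-181.9, 56.4, -1.0]), (272, [-195.7, 57.0, -0.3])]
[(20, [-15.8, -1.3, 229.3]), (32, [-17.1, -1.3, 225.0]), (44, [-18.7, -1.3, 220.1]), (56, [-20.0, -1.2, 211.8]), (68, [-22.2, -1.2, 205.5]), (80, [-24.4, -1.1, 195.4]), (92, [-27.3, -1.1, 183.3]), (104, [-30.9, -1.0, 169.4]), (116, [-35.6, -0.9, 151.6]), (128, [-41.9, -0.7, 125.5]), (140, [-48.0, -0.8, 131.8]), (152, [-53.9, -0.8, 137.0]), (164, [-59.6, -0.8, 141.9]), (176, [-66.7, -0.8, 137.4]), (188, [-74.2, -0.8, 133.5]), (200, [-80.8, -0.8, 134.8]), (212, [-87.5, -0.8, 135.9]), (224, [-94.1, -0.8, 137.7]), (236, [-101.2, -0.8, 138.0]), (248, [-107.8, -0.9, 139.9]), (260, [-113.9, -0.9, 142.9]), (272, [-120.7, -0.9, 144.4])]
```

View pics/w21.png

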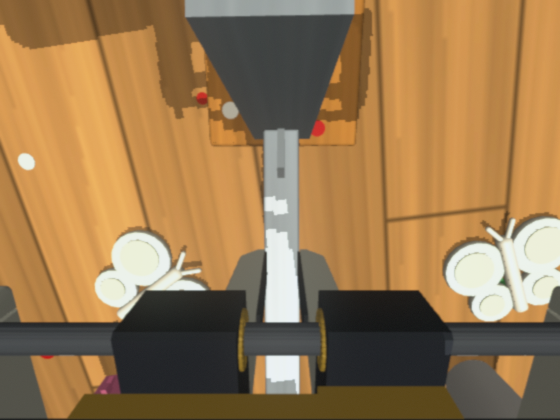

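Emit:
servo_tool([
  [0, 0, 0, 0.06, 0, 0],
  [0, -2, 0, 0.14, 0, 0],
  [0, -6, 1, 0.22, 0, 0],
  [0, -11, 2, 0.25, 0, 0],
  [0, -16, 3, 0.25, 0, 0],
  [0, -19.5, 3.2, 0.25, 0, 0],
  [0, -19.5, 3.2, 0.25, 0, 0],
  [0, -19.5, 3.2, 0.25, 0, 0],
])

```text
clock: 22.72
tcp_pos: [542.4, 160.6, 140.5]
tcp_rot: [-165.5, 0.5, -7.3]
ft_force: [0.4, 0.4, -3.6]
gripper_width: 16.6
```

```bash
python3 - <<'E'
from h import *
where();s=bot.get_state();d=snap('wrist','w22')
held(d,s['tcp_pos'],HD);top(d)
u=ori(HD,0)[1];v=np.array([-u[1],u[0],0]);Q=world(d)-SE*[1,1,0];B=np.stack([Q@u,Q@v,Q[...,2]],-1)
for c in (240,283,325): print([(r,B[r,c].round(1).tolist()) for r in range(2,150,12) if d['range_z'][r,c]>0])
E
```

```text
t 22.725 off x,y,z -13.6 0.01 11.57 rot [-5.54 -0.49  0.12] F 0.5 -0.3 -3.6 w 16.6
2105 tube slope 0.0001081793 z@-40 29.349281
3218 plate slope -0.0005492434 x@70 -6.596956 45.009065636429995 109.997379365428
top pts 0 x  z+.75 above seat  y 
2325 tube slope 0.0524
[(2, [-17.7, 7.8, 250.5]), (14, [-20.3, 7.8, 250.6]), (26, [-20.4, 8.4, 246.2]), (38, [-20.1, 9.2, 240.2]), (50, [-20.2, 10.1, 234.2]), (62, [-20.4, 11.1, 227.4]), (74, [-20.3, 12.3, 218.4]), (86, [-20.5, 13.7, 208.4]), (98, [-20.1, 15.7, 194.2]), (110, [-20.2, 18.0, 177.9]), (122, [12.3, 40.0, 20.7]), (134, [0.9, 39.9, 22.2]), (146, [-10.0, 40.0, 21.6])]
[(2, [-17.8, -1.4, 250.6]), (14, [-20.5, -1.4, 250.9]), (26, [-20.2, -1.3, 245.8]), (38, [-19.4, -1.3, 238.7]), (50, [-20.8, -1.3, 235.3]), (62, [-20.3, -1.2, 226.9]), (74, [-19.9, -1.2, 217.3]), (86, [-20.5, -1.1, 208.2]), (98, [-20.3, -1.1, 194.4]), (110, [-20.3, -1.0, 178.0]), (122, [-20.2, -0.8, 155.9]), (134, [-23.6, -0.8, 142.7]), (146, [-31.0, -0.8, 147.5])]
[(2, [-17.5, -10.3, 250.0]), (14, [-19.9, -10.4, 249.8]), (26, [-20.1, -10.9, 245.5]), (38, [-20.3, -11.5, 240.5]), (50, [-20.3, -12.3, 234.1]), (62, [-20.2, -13.3, 226.6]), (74, [-19.8, -14.5, 216.7]), (86, [-20.0, -15.8, 206.7]), (98, [34.0, -39.0, 21.3]), (110, [23.4, -39.2, 20.0]), (122, [12.1, -39.2, 20.9]), (134, [1.0, -39.2, 21.1]), (146, [-10.1, -39.2, 21.3])]
```

View pics/w22.png

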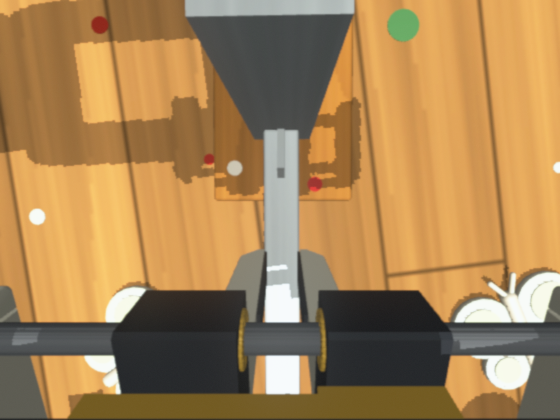

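Free of the stand, the arm is level again, with the hand leaning 14.5° back. This time I'll enter lower and load the grip by rotating as soon as the plate touches the catch, so the front doesn't rise.

Emit:
servo_tool([
  [0, -1.2, 0.5, 0, 0, 0],
  [0, -2.4, 1, 0, 0, 0],
  [0, -3.6, 1.6, 0, 0, 0],
  [0, -4.8, 2.2, 0, 0, 0],
  [0, -6, 2.7, 0, 0, 0],
  [0, -7.2, 3.1, 0, 0, 0],
  [0, -7.2, 3.1, 0, 0, 0],
])

```text
clock: 23.65
tcp_pos: [543.4, 168.0, 139.2]
tcp_rot: [-165.5, 0.5, -7.4]
ft_force: [-0.4, 0.6, -3.7]
gripper_width: 17.2
```

```bash
python3 - <<'E'
from h import *
where();s=bot.get_state();d=snap('wrist','w23')
held(d,s['tcp_pos'],HD);top(d)
E
```

```text
t 23.65 off x,y,z -6.15 -0.03 10.3 rot [-5.52 -0.48  0.16] F 0.5 0.5 -3.7 w 17.2
2103 tube slope 0.0015633067 z@-40 29.327488
3233 plate slope -0.0008894818 x@70 -6.6057253 45.01570386512827 109.978927692111
top pts 1488 x [-13.1391  -9.2898] z+.75 above seat 10.367603133502087 y [-16.1761  16.7309]
2736 tube slope 0.0346
```

Emit:
servo_tool([
  [0, -0.7, 0.2, -0.04, 0, 0],
  [0, -1.0, 0.2, -0.09, 0, 0],
  [0, -1.3, 0.25, -0.14, 0, 0],
  [0, -1.6, 0.3, -0.18, 0, 0],
  [0, -2.2, 0.4, -0.2, 0, 0],
  [0, -2.2, 0.4, -0.2, 0, 0],
])

```text
clock: 24.45
tcp_pos: [543.4, 170.0, 138.9]
tcp_rot: [-177.0, 0.6, -7.4]
ft_force: [-1.0, -4.1, -5.8]
gripper_width: 17.1
```

```bash
python3 - <<'E'
from h import *
where();s=bot.get_state();d=snap('wrist','w24')
held(d,s['tcp_pos'],HD);top(d)
E
```

```text
t 24.45 off x,y,z -4.14 0.21 10.04 rot [-17.    -0.55   0.11] F -4.2 0.5 -5.8 w 17.1
2336 tube slope -0.002616799 z@-40 29.449654
500 plate slope 0.0009950591 x@70 -6.6726146 52.760862134989935 109.6251133235537
top pts 4521 x [-10.6441  -4.824 ] z+.75 above seat 10.137988731853056 y [-16.5325  16.8061]
2733 tube slope 0.0084
```

Emit:
servo_tool([
  [0, -0.8, -0.1, -0.02, 0, 0],
  [0, -1.6, -0.2, -0.04, 0, 0],
  [0, -2.4, -0.3, -0.06, 0, 0],
  [0, -3.2, -0.4, -0.08, 0, 0],
  [0, -4, -0.5, -0.09, 0, 0],
  [0, -4.6, -0.6, -0.1, 0, 0],
  [0, -4.6, -0.6, -0.1, 0, 0],
])

```text
clock: 25.38
tcp_pos: [543.9, 174.3, 139.7]
tcp_rot: [177.2, 0.6, -7.4]
ft_force: [-0.3, -6.2, -6.0]
gripper_width: 17.2
```

```bash
python3 - <<'E'
from h import *
where();s=bot.get_state();d=snap('wrist','w25')
held(d,s['tcp_pos'],HD);top(d);cv2.imwrite('pics/w25b.png',cv2.resize(d['image'],(800,600)))
E
```

```text
t 25.375 off x,y,z 0.22 0.29 10.78 rot [-22.8   -0.56   0.11] F -6.2 -0.5 -6.0 w 17.2
1414 tube slope -0.0038778975 z@-40 28.964415
151 plate slope -0.00013557759 x@70 2.7493825 56.44583988238574 109.1981457488977
top pts 0 x  z+.75 above seat  y 
1465 tube slope 0.0021
```

View pics/w25b.png

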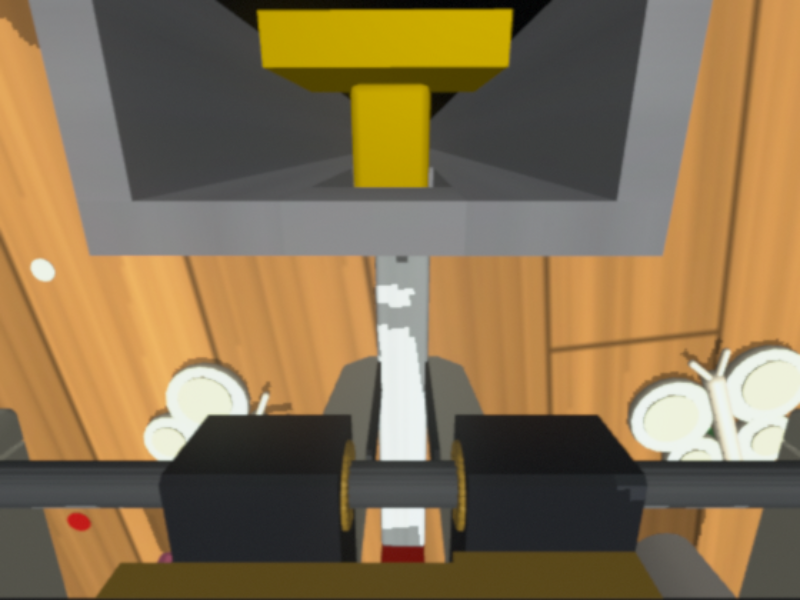

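The tube is level and the plate is flush with the catch in, about 0.2 to 0.8 mm above hook engagement. Now down, with added nose-down rotation.

Emit:
servo_tool([
  [0, 0, 0.2, -0.03, 0, 0],
  [0, 0, 0.6, -0.06, 0, 0],
  [0, 0, 1.2, -0.08, 0, 0],
  [0, 0, 1.8, -0.1, 0, 0],
  [0, 0, 2.4, -0.11, 0, 0],
  [0, 0, 3, -0.12, 0, 0],
  [0, 0, 3, -0.12, 0, 0],
])

```text
clock: 26.3
tcp_pos: [544.5, 174.6, 137.4]
tcp_rot: [170.4, 0.5, -7.4]
ft_force: [-0.1, 0.4, -0.1]
gripper_width: 7.0
```

```bash
python3 - <<'E'
from h import *
where();s=bot.get_state();d=snap('wrist','w26')
held(d,s['tcp_pos'],HD);top(d);cv2.imwrite('pics/w26b.png',cv2.resize(d['image'],(800,600)))
u=ori(HD,0)[1];v=np.array([-u[1],u[0],0]);Q=world(d)-SE*[1,1,0];B=np.stack([Q@u,Q@v,Q[...,2]],-1)
print([(r,B[r,283].round(1).tolist()) for r in range(130,300,10) if d['range_z'][r,283]>0])
E
```

```text
t 26.3 off x,y,z 0.59 -0.25 8.48 rot [-29.61  -0.48   0.07] F 0.4 0.2 -0.1 w 7.0Traceback (most recent call last):
  File "<stdin>", line 3, in <module>
  File "h.py", line 39, in held
    l=cv2.fitLine(t[:,[0,2]].astype(np.float32),cv2.DIST_HUBER,0,.01,.01).ravel();print(len(t),'tube slope',l[1]/l[0],'z@-40',l[3]+(-40-l[2])*l[1]/l[0])
      ~~~~~~~~~~~^^^^^^^^^^^^^^^^^^^^^^^^^^^^^^^^^^^^^^^^^^^^^^^^^^^^^^^^
cv2.error: OpenCV(4.12.0) /io/opencv/modules/imgproc/src/linefit.cpp:50: error: (-215:Assertion failed) count > 0 in function 'fitLine2D_wods'
```

```bash
python3 - <<'E'
from h import *
s=snap('scene','s2');t=snap('top','t4');w=load('w26')
cv2.imwrite('pics/c4.png',np.hstack([cv2.resize(s['image'][120:300,330:560],(400,313)),cv2.resize(w['image'],(400,313))]))
E
```

```text
(no output)
```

View pics/c4.png

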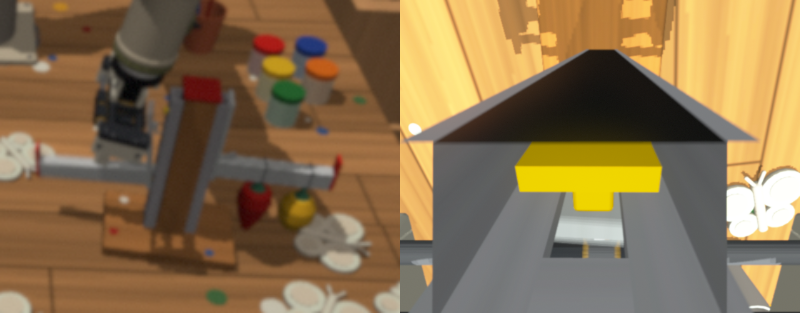

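View pics/t4.png

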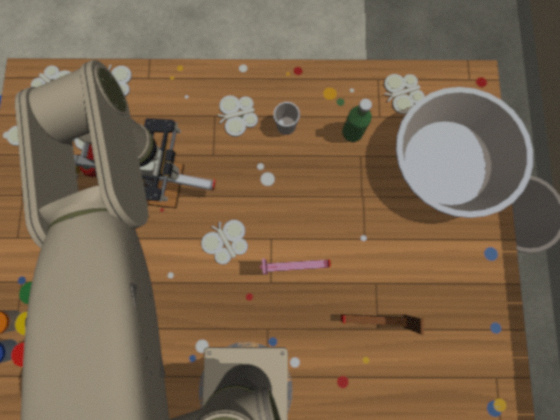

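```bash
python3 - <<'E'
from h import *
u=ori(HD,0)[1];v=np.array([-u[1],u[0],0])
for n in ('t4','s2'):
    d=load(n);Q=world(d)-SE*[1,1,0];B=np.stack([Q@u,Q@v,Q[...,2]],-1)
    hsv=cv2.cvtColor(d['image'],cv2.COLOR_BGR2HSV)
    m=(hsv[...,1]<60)&(abs(B[...,1])<14)&(B[...,0]<-4)&(B[...,0]>-185)&(B[...,2]>50)&(B[...,2]<270)
    b=B[m]
    for lo in range(-180,0,20):
        k=b[(b[:,0]>=lo)&(b[:,0]<lo+20)]
        if len(k): print(n,lo,len(k),'y',np.percentile(k[:,1],[5,95]).round(1),'z',np.percentile(k[:,2],[5,50,90,99]).round(1))
    r=(hsv[...,1]>150)&((hsv[...,0]<6)|(hsv[...,0]>174))&(B[...,0]<-120)&(B[...,0]>-200)&(abs(B[...,1])<30)&(B[...,2]>40)
    print('red',r.sum(),B[r].min(0) if r.any() else'',B[r].max(0) if r.any() else '')
i=load('s2')['image'][120:290,320:480];cv2.imwrite('pics/s2c.png',cv2.resize(i,(752,800))[:600])
E
```

```text
t4 -180 32 y [-2.7 12.9] z [ 95.4 108.5 111.1 112.4]
t4 -160 71 y [-5.1 12.3] z [ 88.5 111.  113.9 114.9]
t4 -140 68 y [-4.8 12.4] z [ 96.1 114.4 118.  118.8]
t4 -120 92 y [-5.9 12.3] z [ 97.6 118.8 237.1 248.4]
t4 -100 233 y [-11.5  12.3] z [118.  169.  264.1 269. ]
t4 -80 24 y [ 9.3 12.2] z [103.6 119.5 126.3 127.8]
t4 -60 15 y [ 9.  12.3] z [101.9 127.7 130.2 132.1]
t4 -40 5 y [10.6 11.9] z [103.3 115.4 129.4 131.4]
red 7 [-180.5215    1.5244  117.9337] [-177.1367   13.1299  131.6775]
s2 -180 28 y [ 1.9 13.2] z [ 91.2 103.4 109.3 111.1]
s2 -160 60 y [ 1.  12.3] z [ 91.4 105.2 111.7 115.2]
s2 -140 66 y [-1.7  9.9] z [ 95.2 109.2 115.  118.9]
s2 -120 74 y [-4.2 12.8] z [ 98.4 113.  118.2 121.2]
s2 -100 105 y [-12.5  10.8] z [101.7 119.  248.3 264.9]
s2 -80 80 y [-9.   6.8] z [102.8 117.8 127.1 269.2]
s2 -60 90 y [-9.   9.9] z [106.7 124.7 129.7 266.9]
s2 -40 108 y [-11.2   7.3] z [109.  128.9 236.8 244.1]
s2 -20 88 y [-11.2   4. ] z [113.6 140.3 215.  221.5]
red 1 [-176.6956   15.3132  128.5833] [-176.6956   15.3132  128.5833]
```

View pics/s2c.png

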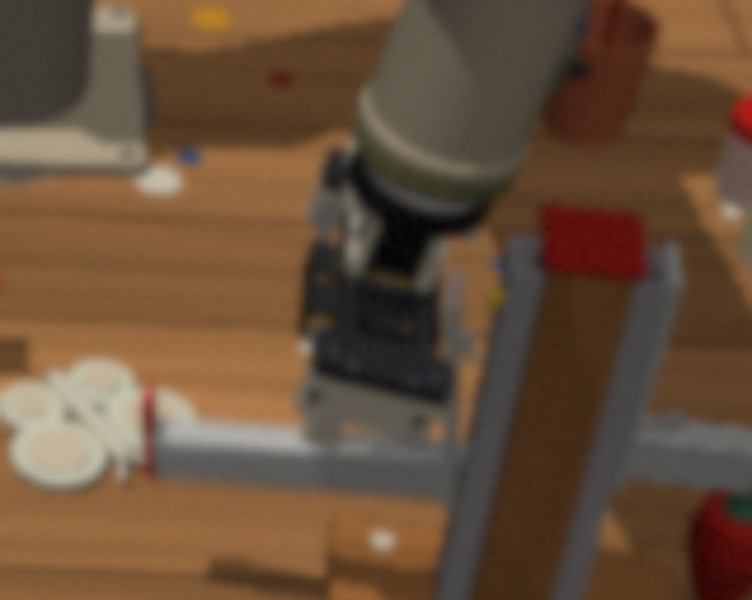

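The jaws slipped off the tube: the width reads 7 mm and the force is about 0. The arm is left hanging on the stand by its lower claw, tail down about 0.16 rad. I'll lift the closed fingers clear and look.

Emit:
servo_tool([
  [0, 1, -3, 0, 0, 0],
  [0, 3, -10, 0, 0, 0],
  [0, 6, -20, 0.03, 0, 0],
  [0, 10, -35, 0.08, 0, 0],
  [0, 16, -50, 0.15, 0, 0],
  [0, 25, -65, 0.25, 0, 0],
  [0, 35, -80, 0.38, 0, 0],
  [0, 45, -95, 0.5, 0, 0],
  [0, 45, -95, 0.5, 0, 0],
])

```text
clock: 27.58
tcp_pos: [542.7, 143.7, 240.7]
tcp_rot: [-160.9, 0.3, -7.6]
ft_force: [0.2, -0.1, -0.2]
gripper_width: 0.9
```

```bash
python3 - <<'E'
from h import *
where();d=snap('wrist','w27');s=snap('scene','s3')
cv2.imwrite('pics/s3c.png',cv2.resize(s['image'][120:290,320:480],(752,800))[:600])
u=ori(HD,0)[1];v=np.array([-u[1],u[0],0]);Q=world(d)-SE*[1,1,0];B=np.stack([Q@u,Q@v,Q[...,2]],-1)
for c in (262,283,300): print(c,[(r,B[r,c].round(0).tolist()) for r in range(2,300,16) if d['range_z'][r,c]>0])
E
```

```text
t 27.575 off x,y,z -30.32 -2.5 111.84 rot [-0.85 -0.16  0.34] F -0.1 -0.2 -0.2 w 0.9
262 [(2, [16.0, 6.0, 275.0]), (18, [17.0, 7.0, 261.0]), (34, [0.0, 6.0, 274.0]), (50, [0.0, 7.0, 261.0]), (66, [-0.0, 8.0, 244.0]), (98, [-0.0, 11.0, 199.0]), (114, [0.0, 13.0, 165.0]), (130, [-0.0, 16.0, 123.0]), (146, [10.0, 23.0, 21.0]), (162, [-11.0, 23.0, 21.0]), (178, [-31.0, 23.0, 23.0]), (194, [-51.0, 23.0, 20.0]), (210, [-71.0, 25.0, -1.0]), (226, [-92.0, 25.0, -1.0]), (242, [-113.0, 25.0, 1.0]), (258, [-108.0, 8.0, 254.0]), (274, [-114.0, 7.0, 270.0]), (290, [-109.0, 2.0, 335.0])]
283 [(2, [16.0, -4.0, 274.0]), (18, [17.0, -4.0, 261.0]), (34, [-1.0, -4.0, 276.0]), (50, [6.0, -4.0, 251.0]), (66, [2.0, -4.0, 240.0]), (82, [16.0, -4.0, 189.0]), (98, [-0.0, -4.0, 199.0]), (114, [1.0, -4.0, 162.0]), (130, [-0.0, -4.0, 122.0]), (146, [-18.0, -4.0, 131.0]), (162, [-32.0, -4.0, 127.0]), (178, [-47.0, -4.0, 125.0]), (194, [-61.0, -3.0, 119.0]), (210, [-77.0, -3.0, 116.0]), (226, [-92.0, -3.0, 111.0]), (242, [-108.0, -3.0, 107.0]), (258, [-109.0, -3.0, 250.0]), (274, [-115.0, -3.0, 266.0]), (290, [-120.0, -3.0, 282.0])]
300 [(2, [16.0, -12.0, 274.0]), (18, [12.0, -13.0, 267.0]), (34, [-0.0, -12.0, 275.0]), (50, [-1.0, -13.0, 262.0]), (66, [0.0, -14.0, 244.0]), (82, [0.0, -15.0, 223.0]), (98, [17.0, -18.0, 157.0]), (114, [17.0, -20.0, 117.0]), (130, [30.0, -25.0, 21.0]), (146, [10.0, -25.0, 21.0]), (162, [-11.0, -25.0, 22.0]), (178, [-32.0, -25.0, 22.0]), (194, [-52.0, -25.0, 22.0]), (210, [-71.0, -26.0, -1.0]), (226, [-92.0, -26.0, -1.0]), (242, [-114.0, -26.0, -1.0]), (258, [-109.0, -12.0, 254.0]), (274, [-114.0, -11.0, 271.0]), (290, [-109.0, -8.0, 334.0])]
```

View pics/s3c.png

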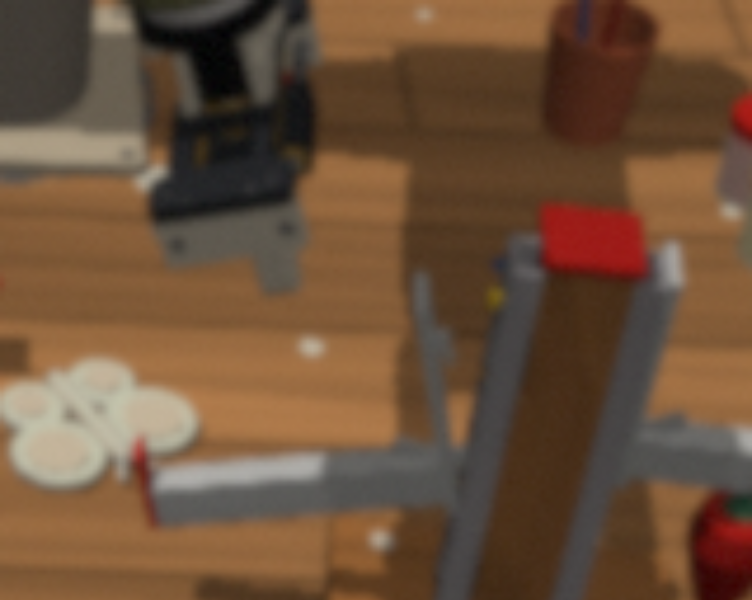

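View pics/w27.png

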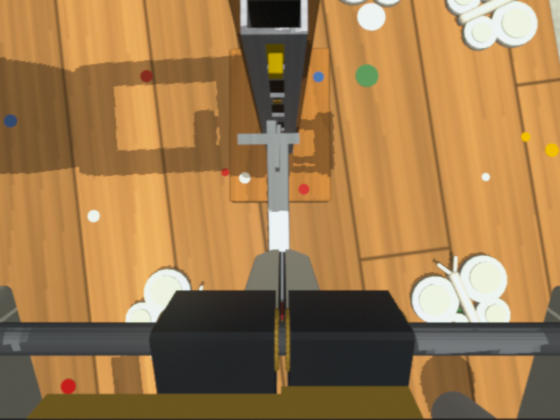

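The arm hangs stably, nose-up. I'll regrip it in the air at mid-tube, 15 mm above the underside as recommended. The bench stopped me doing that at first, and it gives far more pad area against twisting.

```bash
python3 - <<'E'
from h import *
d=load('w27');u=ori(HD,0)[1];v=np.array([-u[1],u[0],0]);Q=world(d)-SE*[1,1,0];B=np.stack([Q@u,Q@v,Q[...,2]],-1)
hsv=cv2.cvtColor(d['image'],cv2.COLOR_BGR2HSV);ok=(d['range_z']>0)&(hsv[...,1]<60)
m=ok&(abs(B[...,1])<18)&(B[...,0]<-28)&(B[...,0]>-108)&(B[...,2]>95)&(B[...,2]<140);b=B[m]
print(len(b));l=cv2.fitLine(b[:,[0,2]].astype(np.float32),cv2.DIST_HUBER,0,.01,.01).ravel();print('slope',l[1]/l[0],'z@-60',l[3]+(-60-l[2])*l[1]/l[0])
for lo in range(-108,-28,16):
    k=b[(b[:,0]>lo)&(b[:,0]<lo+16)];print(lo,len(k),np.percentile(k[:,1],[1,99]),k[:,1].mean())
m=ok&(abs(B[...,1])<26)&(B[...,0]<-22)&(B[...,0]>-60)&(B[...,2]>190)&(B[...,2]<260);b=B[m]
if len(b): print('plate top',len(b),b.mean(0),np.percentile(b,[2,98],axis=0))
s=bot.get_state()
O=np.array([0,0]);
sl=l[1]/l[0];a=np.arctan(sl);xb=np.array([np.cos(a),np.sin(a)]);zb=np.array([-np.sin(a),np.cos(a)])
P=np.array([-60,l[3]+(-60-l[2])*sl+.7]);
t=(P[0]-30*zb[0])/xb[0];O=P-t*xb-30*zb;print('a',a,'O',O)
g=O-76*xb+15*zb;th=np.degrees(a)+20;tz=np.array([np.sin(np.radians(th)),-np.cos(np.radians(th))]);T=g-6*tz
print('g',g,'T',T,'th',th)
r,_=ori(HD,th)
yc=-1.5
for q in (T-90*tz,T):
    p=SE*[1,1,0]+u*q[0]+v*yc+Z*q[1]; print(p,delta(p,r))
E
```

```text
1742
slope 0.28623438 z@-60 119.99572
-108 319 [-8.1689 10.6932] 1.238192372238796
-92 346 [-8.1925 11.3403] 1.3909291558596164
-76 348 [-8.2071 11.1482] 1.6243969055427343
-60 340 [-7.284  10.8624] 1.748549031247287
-44 389 [-8.3188 11.4893] 1.5057554136524407
plate top 755 [-38.233    4.5533 235.6338] [[-43.2876 -11.7864 213.4571]
 [-22.9457  21.9564 241.4884]]
a 0.27878043 O [  0.    106.665]
g [-77.1935 100.172 ] T [-80.7179 105.0277] th 35.972942
[539.0982 123.3215 177.8642] [ 0.617  40.9944 50.5755  0.2963  0.0057 -0.0052]
[545.8614 175.7534 105.0277] [  1.0558  14.7165 136.6527   0.2963   0.0057  -0.0052]
```

Emit:
servo_tool([
  [0, 8, 10, 0.06, 0, 0],
  [-1, 20, 25, 0.15, 0, 0],
  [-2, 32, 40, 0.24, 0.006, -0.005],
  [-2, 41, 51, 0.296, 0.006, -0.005],
  [-2, 41, 51, 0.296, 0.006, -0.005],
  [-2, 41, 51, 0.296, 0.006, -0.005],
], gripper=-1)

```text
clock: 28.42
tcp_pos: [536.3, 125.4, 177.4]
tcp_rot: [-144.1, 0.1, -7.2]
ft_force: [0.2, 2.0, 0.2]
gripper_width: 56.0
```

```bash
python3 - <<'E'
from h import *
where();d=snap('wrist','w28')
u=ori(HD,0)[1];v=np.array([-u[1],u[0],0]);r,_=ori(HD,36);p=SE*[1,1,0]+u*-80.7+v*1.1+Z*105.0;print(delta(p,r))
E
```

```text
t 28.425 off x,y,z -49.32 1.49 48.49 rot [15.93 -0.12 -0.12] F 2.1 0.0 0.2 w 56.0
[ 0.2484  1.3333 89.0519  0.0011  0.0016  0.0026]
```

View pics/w28.png

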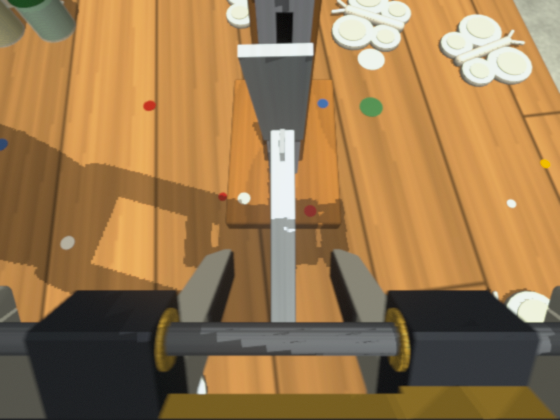

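Emit:
servo_tool([
  [0, 1, 18, 0, 0, 0],
  [0, 1, 38, 0, 0, 0],
  [0, 1, 58, 0, 0, 0],
  [0, 1, 76, 0, 0, 0],
  [0, 1, 89, 0, 0, 0],
  [0, 1, 89, 0, 0, 0],
  [0, 1, 89, 0, 0, 0],
])

```text
clock: 29.35
tcp_pos: [542.9, 175.5, 104.7]
tcp_rot: [-144.0, 0.0, -7.3]
ft_force: [0.2, -0.3, 0.9]
gripper_width: 92.8
```

Emit:
servo_tool([
  [0, 0, 0, 0, 0, 0],
  [0, 0, 0, 0, 0, 0],
  [0, 0, 0, 0, 0, 0],
  [0, 0, 0, 0, 0, 0],
  [0, 0, 0, 0, 0, 0],
  [0, 0, 0, 0, 0, 0],
  [0, 0, 0, 0, 0, 0],
], gripper=1, newtons=60)

```text
clock: 30.22
tcp_pos: [542.5, 175.6, 104.2]
tcp_rot: [-144.0, 0.1, -7.3]
ft_force: [-0.6, 0.0, -0.0]
gripper_width: 27.5
```

```bash
python3 - <<'E'
from h import *
where();d=snap('wrist','w29');s=bot.get_state();T=R.from_euler('xyz',s['tcp_rot'],degrees=True)
u=ori(HD,0)[1];print(T.inv().apply(u),T.inv().apply(Z))
v=np.array([-u[1],u[0],0]);Q=world(d)-SE*[1,1,0];B=np.stack([Q@u,Q@v,Q[...,2]],-1)
for c in (283,): print(c,[(r,B[r,c].round(1).tolist()) for r in range(2,300,14) if d['range_z'][r,c]>0])
E
```

```text
t 30.225 off x,y,z 1.32 1.82 -24.68 rot [16.02 -0.1  -0.03] F -0.1 0.6 -0.0 w 27.5
[ 0.0013 -0.8088  0.5881] [-0.0014 -0.5881 -0.8088]
283 [(2, [-40.9, 1.2, 229.3]), (16, [-39.1, 1.2, 224.2]), (30, [-37.1, 1.2, 218.4]), (44, [-35.9, 1.2, 212.5]), (58, [-33.7, 1.2, 205.1]), (72, [-32.3, 1.2, 197.7]), (86, [-28.9, 1.1, 187.0]), (100, [-25.4, 1.1, 174.6]), (114, [-21.3, 1.1, 159.6]), (128, [-14.9, 1.1, 138.9]), (142, [-21.9, 1.1, 136.2]), (156, [-31.7, 1.1, 138.6]), (170, [-39.4, 1.1, 138.0]), (184, [-42.0, 1.0, 126.4]), (198, [-48.9, 1.0, 123.1]), (212, [-56.4, 1.0, 121.4]), (226, [-63.5, 1.0, 118.6]), (240, [-70.9, 1.0, 116.8]), (254, [-78.2, 1.0, 114.9]), (268, [-85.7, 1.0, 114.0]), (282, [-92.6, 1.0, 110.3]), (296, [-99.8, 1.0, 108.4])]
```

View pics/w29.png

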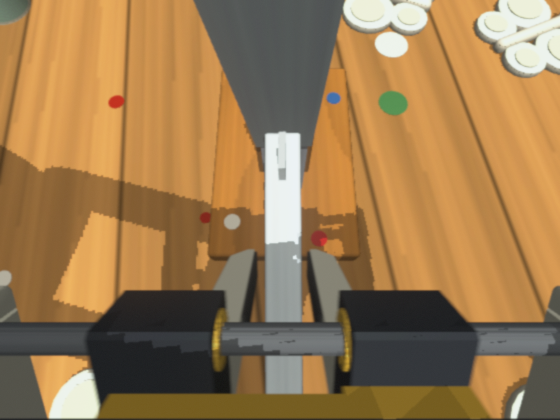

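Emit:
servo_tool([
  [0, 0, 0, 0, 0, 0],
  [0, 0, 0, 0, 0, 0],
  [0, 0, 0, 0, 0, 0],
  [0, -1.5, -2, 0, 0, 0],
  [0, -2.9, -4, 0, 0, 0],
  [0, 1, -7, 0, 0, 0],
  [0, 6, -10.5, 0, 0, 0],
  [0, 10, -13.5, 0, 0, 0],
  [0, 12, -15, 0, 0, 0],
])

```text
clock: 31.4
tcp_pos: [540.1, 156.7, 109.3]
tcp_rot: [-144.0, 0.1, -7.3]
ft_force: [0.1, 0.1, -4.1]
gripper_width: 19.5
```

```bash
python3 - <<'E'
from h import *
where();s=bot.get_state();T=R.from_euler('xyz',s['tcp_rot'],degrees=True)
u=ori(HD,0)[1];v=np.array([-u[1],u[0],0]);r,_=ori(HD,20);r=R.from_rotvec(u*.01)*r
# target TCP: grasp at bracket (-76,15); TCP rel: grasp-6*tz -> (-78.05,20.6)
p=SE*[1,1,0]+u*(-30-78.05)+v*0.1+Z*(99.4+14+20.6);print(delta(p,r))
E
```

```text
t 31.4 off x,y,z -17.78 1.73 -19.65 rot [16.02 -0.1  -0.  ] F 0.1 -0.1 -4.1 w 19.5
[  1.5921  -8.3484 -24.5288  -0.2796  -0.0072   0.0047]
```

Emit:
servo_tool([
  [0, 2, -6, 0, 0, 0],
  [1, 1, -12, -0.05, -0.001, 0.001],
  [1.6, -2, -18, -0.13, -0.003, 0.002],
  [1.6, -5, -22, -0.2, -0.005, 0.003],
  [1.6, -8.3, -24.5, -0.26, -0.007, 0.005],
  [1.6, -8.3, -24.5, -0.28, -0.007, 0.005],
  [1.6, -8.3, -24.5, -0.28, -0.007, 0.005],
])

```text
clock: 32.28
tcp_pos: [540.6, 149.7, 133.9]
tcp_rot: [-160.0, 0.6, -7.3]
ft_force: [0.1, 0.7, -2.1]
gripper_width: 19.2
```

```bash
python3 - <<'E'
from h import *
where();s=bot.get_state();d=snap('wrist','w30')
u=ori(HD,0)[1];v=np.array([-u[1],u[0],0]);Q=world(d)-SE*[1,1,0];B=np.stack([Q@u,Q@v,Q[...,2]],-1)
hsv=cv2.cvtColor(d['image'],cv2.COLOR_BGR2HSV)
for c in (240,283,325): print(c,[(r,B[r,c].round(1).tolist()) for r in range(2,300,14) if d['range_z'][r,c]>0 and hsv[r,c,1]<60])
for r in (20,60,100,200):
    k=[c for c in range(200,370) if B[r,c,2]>110 and d['range_z'][r,c]>0 and B[r,c,0]<-20];print(r,B[r,k[0]].round(1),B[r,k[-1]].round(1))
E
```

```text
t 32.275 off x,y,z -24.68 0.4 4.98 rot [ 0.02 -0.56  0.14] F 0.7 -0.0 -2.1 w 19.2
240 [(2, [-31.2, 9.7, 239.4]), (16, [-31.6, 10.4, 234.8]), (30, [-32.2, 11.1, 229.9]), (44, [-31.7, 12.1, 222.3]), (58, [-31.9, 13.2, 214.7]), (72, [-32.4, 14.4, 206.5]), (86, [-32.6, 15.9, 196.1]), (100, [-32.8, 17.7, 183.3]), (170, [-32.5, 40.4, 23.4]), (268, [-107.1, 20.7, 157.6]), (282, [-111.6, 18.6, 172.1]), (296, [-106.0, 10.5, 229.5])]
283 [(2, [-32.2, -1.1, 240.7]), (16, [-31.6, -1.0, 234.8]), (30, [-31.7, -1.0, 228.9]), (44, [-32.1, -1.0, 222.9]), (58, [-32.6, -0.9, 215.9]), (72, [-32.8, -0.9, 207.1]), (86, [-32.9, -0.8, 196.5]), (100, [-33.4, -0.7, 184.5]), (114, [-33.3, -0.6, 168.1]), (128, [-33.7, -0.5, 148.6]), (142, [-40.6, -0.5, 146.2]), (156, [-49.7, -0.5, 152.1]), (170, [-57.4, -0.5, 153.7]), (184, [-63.0, -0.4, 142.3]), (198, [-70.6, -0.4, 141.5]), (212, [-78.4, -0.5, 141.9]), (226, [-86.1, -0.5, 143.0]), (240, [-93.7, -0.5, 143.3]), (254, [-101.2, -0.5, 143.0]), (268, [-108.9, -0.5, 142.3]), (282, [-116.0, -0.5, 144.6]), (296, [-123.7, -0.5, 143.0])]
325 [(2, [-33.1, -11.3, 241.7]), (16, [-32.4, -12.0, 235.7]), (30, [-31.8, -12.9, 229.1]), (44, [-32.2, -13.6, 222.9]), (58, [-32.3, -14.6, 215.3]), (72, [-32.8, -15.6, 207.0]), (268, [-107.1, -21.4, 157.0]), (282, [-111.8, -19.7, 170.3]), (296, [-105.8, -12.2, 230.2])]
20 [-31.3  19.6 232.9] [-31.7 -16.4 233.1]
60 [-32.1  19.  213.9] [-32.6 -16.7 214.5]
100 [-32.9  18.5 183.4] [-33.1 -16.8 183.8]
200 [-71.7  10.  141.3] [-71.7  -9.3 141.2]
```

View pics/w30.png

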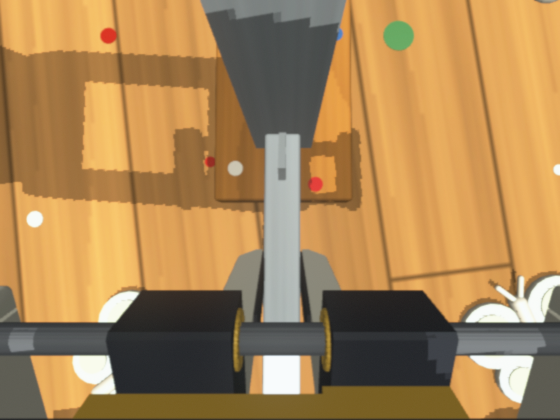

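Emit:
servo_tool([
  [0.3, -2, 1, 0.01, -0.005, 0.002],
  [0.7, -5, 3, 0.022, -0.011, 0.004],
  [0.7, -8, 5, 0.022, -0.011, 0.004],
  [0.7, -10.5, 6.5, 0.022, -0.011, 0.004],
  [0.7, -12.5, 7.6, 0.022, -0.011, 0.004],
  [0.7, -14, 8.4, 0.022, -0.011, 0.004],
  [0.7, -14, 8.4, 0.022, -0.011, 0.004],
])

```text
clock: 33.2
tcp_pos: [543.5, 165.4, 130.9]
tcp_rot: [-158.8, 1.2, -7.3]
ft_force: [-0.1, 0.9, -3.0]
gripper_width: 19.3
```

```bash
cat >> h.py <<'E'
def meas(d):
    u=ori(HD,0)[1];v=np.array([-u[1],u[0],0]);Q=world(d)-SE*[1,1,0];B=np.stack([Q@u,Q@v,Q[...,2]],-1)
    hsv=cv2.cvtColor(d['image'],cv2.COLOR_BGR2HSV);ok=(d['range_z']>0)&(hsv[...,1]<60);ok[300:]=0
    # plate front face: column 283 region
    m=ok.copy();m[:,:270]=0;m[:,296:]=0
    t=B[m];t=t[(t[:,2]>100)&(t[:,2]<160)&(abs(t[:,1])<8)&(t[:,0]<-14)]
    t=t[t[:,0]<t[:,0].max()-32]
    if len(t)>50:
        l=cv2.fitLine(t[:,[0,2]].astype(np.float32),cv2.DIST_WELSCH,0,.01,.01).ravel();k=l[1]/l[0];print('tube slope %.4f  z@-80 %.2f -> front underside dz %.2f'%(k,l[3]+(-80-l[2])*k,l[3]+(0-l[2])*k-30+.75-SE[2]))
    f=B[ok];f=f[(f[:,2]>165)&(f[:,2]<235)&(abs(f[:,1])<10)&(f[:,0]<-3)&(f[:,0]>-60)]
    if len(f)>50:
        l=cv2.fitLine(f[:,[2,0]].astype(np.float32),cv2.DIST_WELSCH,0,.01,.01).ravel();k=l[1]/l[0];print('plate slope %.4f back x@z150 %.2f @z240 %.2f'%(k,l[3]+(150-l[2])*k+6,l[3]+(240-l[2])*k+6))
    p=B[ok&(hsv[...,2]>120)];p=p[(p[:,2]>238)&(p[:,2]<258)&(p[:,0]<1)&(p[:,0]>-20)&(abs(p[:,1])<19)]
    if len(p)>50: print('platetop z above seat %.2f'%(np.median(p[:,2])+.75-140-SE[2]),'x',np.percentile(p[:,0],[1,99]),len(p))
    for r in (20,60,100):
        k=[c for c in range(190,380) if d['range_z'][r,c]>0 and 150<B[r,c,2]<236 and -40<B[r,c,0]<-3]
        if len(k)>20: print(' y mid row',r,'z',B[r,k[0]][2].round(0),((B[r,k[0]]+B[r,k[-1]])/2)[1].round(2))
E
python3 - <<'E'
from h import *
meas(load('w30'));where();d=snap('wrist','w31');meas(d)
E
```

```text
tube slope -0.0215  z@-80 142.28 -> front underside dz 11.91
plate slope 0.0219 back x@z150 -27.73 @z240 -25.76
 y mid row 20 z 233.0 1.6
 y mid row 60 z 214.0 1.15
 y mid row 100 z 183.0 0.84
t 33.2 off x,y,z -8.69 -0.47 2.03 rot [ 1.24 -1.16  0.4 ] F 0.8 0.3 -3.0 w 19.3
tube slope -0.0016  z@-80 139.90 -> front underside dz 11.12
plate slope 0.0003 back x@z150 -12.11 @z240 -12.09
platetop z above seat 0.14 x [-19.1894 -17.3653] 665
 y mid row 20 z 232.0 -0.55
 y mid row 60 z 213.0 -0.75
 y mid row 100 z 183.0 -0.74
```

Emit:
servo_tool([
  [-0.5, -1, 0.5, 0, 0, 0],
  [-1, -2, 1, 0, 0, 0],
  [-1, -3, 1.6, 0, 0, 0],
  [-1, -4, 2.1, 0, 0, 0],
  [-1, -5, 2.6, 0, 0, 0],
  [-1, -5, 2.6, 0, 0, 0],
])

```text
clock: 34.0
tcp_pos: [543.2, 171.0, 130.3]
tcp_rot: [-158.8, 1.2, -7.3]
ft_force: [1.0, -0.2, -3.5]
gripper_width: 19.7
```

```bash
python3 - <<'E'
from h import *
where();d=snap('wrist','w32');meas(d)
E
```

```text
t 34.0 off x,y,z -3.21 0.51 1.37 rot [ 1.24 -1.16  0.41] F -0.1 -1.0 -3.5 w 19.7
tube slope 0.0004  z@-80 139.24 -> front underside dz 10.62
plate slope 0.0006 back x@z150 -6.65 @z240 -6.59
platetop z above seat -0.09 x [-13.7541 -11.9656] 418
 y mid row 20 z 232.0 0.37
 y mid row 60 z 213.0 0.16
 y mid row 100 z 182.0 0.24
```

Emit:
servo_tool([
  [0, -0.6, 0.2, -0.02, 0, 0],
  [0, -1.0, 0.3, -0.05, 0, 0],
  [0, -1.4, 0.4, -0.08, 0, 0],
  [0, -1.8, 0.5, -0.11, 0, 0],
  [0, -2.2, 0.6, -0.13, 0, 0],
  [0, -2.2, 0.6, -0.13, 0, 0],
])

```text
clock: 34.8
tcp_pos: [543.4, 173.1, 130.5]
tcp_rot: [-166.3, 1.2, -7.3]
ft_force: [-1.5, -5.1, -3.6]
gripper_width: 19.2
```

```bash
python3 - <<'E'
from h import *
where();d=snap('wrist','w33');meas(d)
E
```

```text
t 34.8 off x,y,z -1.02 0.59 1.58 rot [-6.32 -1.2   0.3 ] F -5.3 0.8 -3.6 w 19.2
tube slope -0.0102  z@-80 139.52 -> front underside dz 10.05
plate slope 0.0096 back x@z150 -3.99 @z240 -3.13
platetop z above seat 10.19 x [-9.7396 -8.1277] 417
 y mid row 60 z 225.0 0.31
 y mid row 100 z 192.0 0.54
```

Emit:
servo_tool([
  [0, -0.8, 0.1, -0.01, 0, 0],
  [0, -1.6, 0.2, -0.02, 0, 0],
  [0, -2.4, 0.3, -0.02, 0, 0],
  [0, -3.2, 0.4, -0.03, 0, 0],
  [0, -3.9, 0.5, -0.03, 0, 0],
  [0, -3.9, 0.5, -0.03, 0, 0],
])

```text
clock: 35.6
tcp_pos: [543.5, 176.5, 130.3]
tcp_rot: [-168.0, 1.3, -7.3]
ft_force: [-0.8, -6.6, -5.3]
gripper_width: 19.4
```

```bash
python3 - <<'E'
from h import *
where();d=snap('wrist','w34');meas(d);gap(d)
E
```

```text
t 35.6 off x,y,z 2.28 0.92 1.39 rot [-8.03 -1.25  0.35] F -6.6 -0.0 -5.3 w 19.4
tube slope -0.0057  z@-80 139.34 -> front underside dz 10.24
plate slope 0.0076 back x@z150 -0.73 @z240 -0.05
platetop z above seat 10.17 x [-6.362  -2.9834] 3317
 y mid row 60 z 229.0 0.33
 y mid row 100 z 194.0 0.79
platetop 3476 x [-6.6473 -6.0314 -4.8187] y [-15.7088  15.6766] z [240.1497 244.085  247.4047]
```

View pics/w34.png

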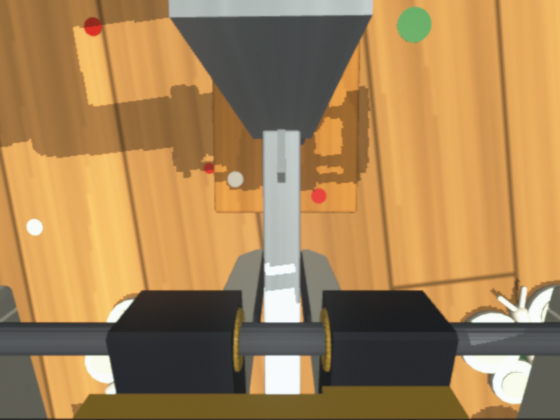

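The plate is flush top and bottom, the catch is in, and the arm sits 10.2 mm above its seat in a firm grip. Starting down.

Emit:
servo_tool([
  [0, -0.3, 0.4, -0.02, 0, 0],
  [0, -0.2, 1, -0.03, 0, 0],
  [0, 0, 1.7, -0.04, 0, 0],
  [0, 0.1, 2.4, -0.04, 0, 0],
  [0, 0.3, 3.2, -0.04, 0, 0],
  [0, 0.5, 4, -0.04, 0, 0],
  [0, 0.5, 4, -0.04, 0, 0],
])

```text
clock: 36.52
tcp_pos: [543.8, 176.6, 126.9]
tcp_rot: [-170.3, 1.3, -7.3]
ft_force: [-2.3, -8.3, -1.7]
gripper_width: 19.2
```

```bash
python3 - <<'E'
from h import *
where();d=snap('wrist','w35');meas(d)
E
```

```text
t 36.525 off x,y,z 2.44 0.67 -2.03 rot [-10.32  -1.22   0.32] F -8.5 1.2 -1.7 w 19.2
tube slope 0.0371  z@-80 135.94 -> front underside dz 10.26
plate slope -0.0360 back x@z150 -1.45 @z240 -4.69
platetop z above seat 9.80 x [-11.1124  -4.7587] 7867
 y mid row 100 z 217.0 0.43
```

Emit:
servo_tool([
  [0, 0.4, 0, -0.03, 0, 0],
  [0, 0.7, 0, -0.06, 0, 0],
  [0, 0.7, 0, -0.09, 0, 0],
  [0, 0.7, 0, -0.12, 0, 0],
  [0, 0.7, 0, -0.12, 0, 0],
])

```text
clock: 37.2
tcp_pos: [543.7, 176.4, 126.9]
tcp_rot: [-177.3, 1.2, -7.3]
ft_force: [-1.6, -7.7, -1.8]
gripper_width: 19.3
```

```bash
python3 - <<'E'
from h import *
where();d=snap('wrist','w36');meas(d)
E
```

```text
t 37.2 off x,y,z 2.24 0.68 -2.01 rot [-17.26  -1.23   0.19] F -7.8 0.6 -1.8 w 19.3
tube slope 0.0354  z@-80 135.90 -> front underside dz 10.08
```

The upper hook is landing on the slot edge, because the arm tips back before it slides down. I'll raise back to flush while keeping this extra nose-down preload, then descend again.

Emit:
servo_tool([
  [0, 0, -0.9, 0, 0, 0],
  [0, 0, -1.8, 0, 0, 0],
  [0, 0, -2.7, 0, 0, 0],
  [0, 0, -3.5, 0, 0, 0],
  [0, 0, -3.7, -0.02, 0, 0],
  [0, 0, -3.7, -0.02, 0, 0],
])

```text
clock: 38.0
tcp_pos: [544.1, 176.6, 130.7]
tcp_rot: [-178.3, 1.2, -7.3]
ft_force: [-1.5, -5.5, -5.1]
gripper_width: 18.7
```

```bash
python3 - <<'E'
from h import *
where();d=snap('wrist','w37');meas(d)
E
```

```text
t 38.0 off x,y,z 2.52 0.4 1.81 rot [-18.27  -1.21   0.19] F -5.6 0.7 -5.1 w 18.7
tube slope 0.0132  z@-80 139.72 -> front underside dz 12.13
```

View pics/w37.png

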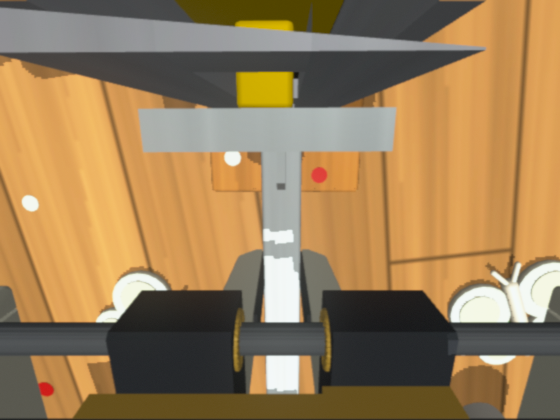

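Emit:
servo_tool([
  [1, 0, -0.8, -0.01, 0, 0],
  [-1, 0, -1.4, -0.02, 0, 0],
  [1.2, 0, -1.4, -0.03, 0, 0],
  [-1.2, 0, -1, -0.03, 0, 0],
  [1.2, 0, -0.5, -0.03, 0, 0],
  [-1.2, 0, 0, -0.04, 0, 0],
  [1.2, 0, 0.5, -0.04, 0, 0],
  [-1.2, 0, 1, -0.05, 0, 0],
  [1.2, 0, 1.5, -0.05, 0, 0],
  [0, 0, 1.8, -0.05, 0, 0],
])

```text
clock: 39.3
tcp_pos: [544.3, 176.3, 129.3]
tcp_rot: [178.9, 1.2, -7.3]
ft_force: [-0.7, -7.2, -1.7]
gripper_width: 19.2
```

```bash
python3 - <<'E'
from h import *
where();d=snap('wrist','w38');meas(d);top(d)
cv2.imwrite('pics/w38b.png',cv2.resize(d['image'],(800,600)))
E
```

```text
t 39.3 off x,y,z 2.19 0.1 0.36 rot [-21.12  -1.19   0.18] F -7.2 -0.2 -1.7 w 19.2
tube slope 0.0388  z@-80 138.17 -> front underside dz 12.63
plate slope -0.0345 back x@z150 4.78 @z240 1.67
top pts 0 x  z+.75 above seat  y 
676 tube slope 0.0396
```

View pics/w38b.png

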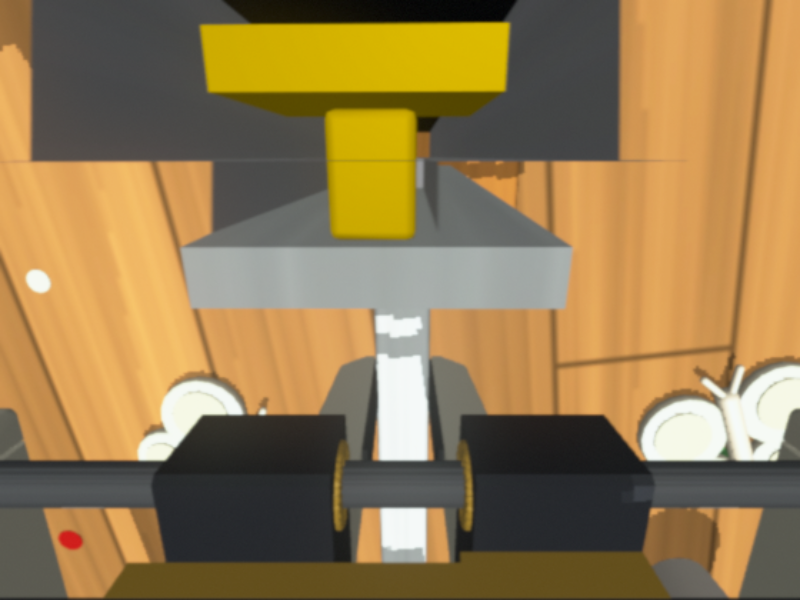

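Holding the tube, the grip simply can't take the catch load plus friction on the way down. Gripping the plate's side edges near its top puts the push right at the catch with no lever. I'll hang the arm on its lower claw again, let go and regrip there.

Emit:
servo_tool([
  [0, 1, 2, 0.05, 0, 0],
  [0, 2, 7, 0.11, 0, 0],
  [0, 2.5, 13, 0.18, 0, 0],
  [0, 3, 19, 0.25, 0, 0],
  [0, 3, 24, 0.27, 0, 0],
  [0, 3, 26, 0.27, 0, 0],
])

```text
clock: 40.1
tcp_pos: [543.7, 173.3, 103.5]
tcp_rot: [-165.6, 1.2, -7.4]
ft_force: [-0.9, -1.7, 1.5]
gripper_width: 19.3
```

```bash
python3 - <<'E'
from h import *
where();d=snap('wrist','w39')
u=ori(HD,0)[1];v=np.array([-u[1],u[0],0]);Q=world(d)-SE*[1,1,0];B=np.stack([Q@u,Q@v,Q[...,2]],-1)
print([(r,B[r,283].round(0).tolist()) for r in range(2,300,18) if d['range_z'][r,283]>0])
E
```

```text
t 40.1 off x,y,z -0.87 0.33 -25.36 rot [-5.62 -1.1   0.36] F -1.8 0.6 1.5 w 19.3
[(2, [2.0, -2.0, 202.0]), (20, [0.0, -2.0, 197.0]), (38, [-0.0, -2.0, 189.0]), (56, [16.0, -1.0, 140.0]), (74, [1.0, -1.0, 161.0]), (92, [16.0, -0.0, 92.0]), (110, [-28.0, -2.0, 216.0]), (128, [-32.0, -2.0, 215.0]), (146, [-37.0, -2.0, 221.0]), (218, [-56.0, -1.0, 122.0]), (236, [-66.0, -1.0, 118.0]), (254, [-76.0, -1.0, 115.0]), (272, [-86.0, -1.0, 112.0]), (290, [-97.0, -1.0, 109.0])]
```

Emit:
servo_tool([
  [0, 0, 0, 0, 0, 0],
  [0, 0, 0, 0, 0, 0],
  [0, 0, 0, 0, 0, 0],
  [0, 0, -15, 0, 0, 0],
  [0, 0, -40, 0, 0, 0],
  [0, 0, -70, 0, 0, 0],
  [0, 0, -110, 0.02, 0, 0],
  [0, 0, -150, 0.04, 0, 0],
  [0, 0, -175, 0.05, 0, 0],
  [0, 0, -175, 0.05, 0, 0],
], gripper=-1)

```text
clock: 41.4
tcp_pos: [542.5, 128.9, 275.9]
tcp_rot: [-162.7, 0.9, -7.4]
ft_force: [0.6, -0.1, 0.3]
gripper_width: 93.2
```

```bash
python3 - <<'E'
from h import *
where();d=snap('wrist','w40')
u=ori(HD,0)[1];v=np.array([-u[1],u[0],0]);Q=world(d)-SE*[1,1,0];B=np.stack([Q@u,Q@v,Q[...,2]],-1)
hsv=cv2.cvtColor(d['image'],cv2.COLOR_BGR2HSV);ok=(d['range_z']>0)&(hsv[...,1]<60)
m=ok&(abs(B[...,1])<30)&(B[...,0]<-15)&(B[...,0]>-60)&(B[...,2]>205)&(B[...,2]<260);b=B[m]
if len(b): 
    zz=np.percentile(b[:,2],98);k=b[b[:,2]>zz-4];print('top',len(b),zz,k.mean(0),np.percentile(k,[2,98],axis=0).round(1).tolist(),cv2.minAreaRect(k[:,:2].astype(np.float32)))
m=ok&(abs(B[...,1])<8)&(B[...,0]<-30)&(B[...,0]>-140)&(B[...,2]>85)&(B[...,2]<140);b=B[m]
if len(b)>20:
    l=cv2.fitLine(b[:,[0,2]].astype(np.float32),cv2.DIST_WELSCH,0,.01,.01).ravel();print('tube slope',l[1]/l[0],'z@-60',l[3]+(-60-l[2])*l[1]/l[0],len(b))
E
```

```text
t 41.4 off x,y,z -45.02 -4.17 146.97 rot [-2.75 -0.84  0.33] F 0.0 -0.6 0.3 w 93.2
```

View pics/w40.png

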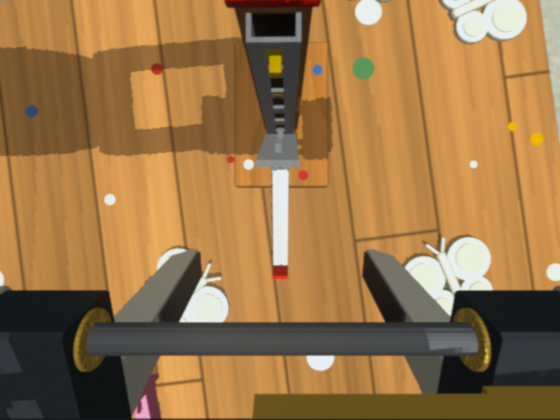

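```bash
python3 - <<'E'
from h import *
d=load('w40')
u=ori(HD,0)[1];v=np.array([-u[1],u[0],0]);Q=world(d)-SE*[1,1,0];B=np.stack([Q@u,Q@v,Q[...,2]],-1)
for c in (262,280,296): print(c,[(r,B[r,c].round(0).tolist()) for r in range(126,284,8) if d['range_z'][r,c]>0])
for r in (140,150,160,190,220,250,270):
    k=[c for c in range(240,320) if (B[r,c,2]>27 if B[r,c,0]>-75 else B[r,c,2]>6)]; print(r,k[0],k[-1],B[r,k[0]].round(0),B[r,k[-1]].round(0))
s=snap('scene','s4');cv2.imwrite('pics/s4c.png',cv2.resize(s['image'][140:290,330:480],(600,600)))
E
```

```text
262 [(126, [22.0, 27.0, 22.0]), (134, [11.0, 27.0, 22.0]), (142, [-0.0, 27.0, 22.0]), (150, [-40.0, 16.0, 161.0]), (158, [-52.0, 14.0, 192.0]), (166, [-60.0, 13.0, 194.0]), (174, [-44.0, 27.0, 22.0]), (182, [-55.0, 27.0, 20.0]), (190, [-64.0, 29.0, -0.0]), (198, [-76.0, 29.0, 1.0]), (206, [-87.0, 29.0, -0.0]), (214, [-99.0, 29.0, 1.0]), (222, [-110.0, 29.0, -1.0]), (230, [-122.0, 29.0, -0.0]), (238, [-133.0, 29.0, -0.0]), (246, [-145.0, 29.0, -2.0]), (254, [-157.0, 29.0, -1.0]), (262, [-168.0, 29.0, 1.0]), (270, [-179.0, 29.0, 0.0]), (278, [-191.0, 29.0, -2.0])]
280 [(126, [16.0, 2.0, 43.0]), (134, [-9.0, 0.0, 98.0]), (142, [-34.0, -1.0, 169.0]), (150, [-41.0, -1.0, 169.0]), (158, [-52.0, -1.0, 190.0]), (166, [-59.0, -2.0, 193.0]), (174, [-51.0, 1.0, 78.0]), (182, [-60.0, 1.0, 74.0]), (190, [-70.0, 1.0, 70.0]), (198, [-79.0, 1.0, 66.0]), (206, [-89.0, 1.0, 63.0]), (214, [-99.0, 1.0, 59.0]), (222, [-109.0, 2.0, 53.0]), (230, [-120.0, 2.0, 50.0]), (238, [-130.0, 2.0, 44.0]), (246, [-141.0, 2.0, 40.0]), (254, [-152.0, 2.0, 34.0]), (262, [-164.0, 2.0, 29.0]), (278, [-181.0, 2.0, 50.0])]

[... 237 characters left out ...]
, (190, [-64.0, -20.0, -0.0]), (198, [-76.0, -20.0, -1.0]), (206, [-87.0, -20.0, -2.0]), (214, [-99.0, -20.0, -1.0]), (222, [-110.0, -20.0, -2.0]), (230, [-122.0, -20.0, -0.0]), (238, [-134.0, -20.0, -2.0]), (246, [-145.0, -20.0, -1.0]), (254, [-156.0, -20.0, -0.0]), (262, [-168.0, -20.0, -1.0]), (270, [-180.0, -20.0, -1.0]), (278, [-191.0, -20.0, -2.0])]
140 264 296 [-18.  18. 111.] [-18. -17. 109.]
150 260 297 [-40.  18. 161.] [-39. -17. 159.]
160 256 298 [-55.  18. 197.] [-55. -16. 196.]
190 271 288 [-100.   -7.  457.] [-70.  -9.  70.]
220 273 300 [-107.   10.   55.] [-100.   -7.  457.]
250 261 287 [-100.   -7.  457.] [-147.   -7.   37.]
270 240 287 [-100.   -7.  457.] [-172.   -7.   40.]
```

View pics/s4c.png

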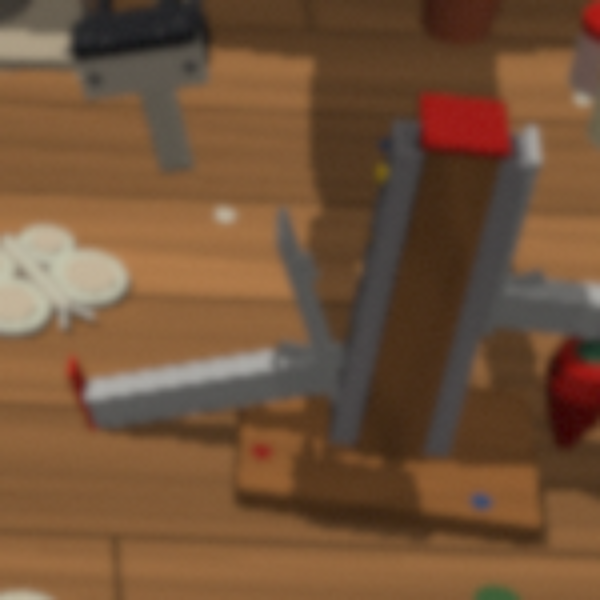

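The arm slid down to rest with its tail on the bench and its plate leaning on the channel, and it's stable there. I'll grip the plate's edges near its top, about 130 mm up the plate, with the hand leaning 12° back from the plate.

```bash
python3 - <<'E'
from h import *
u=ori(HD,0)[1];v=np.array([-u[1],u[0],0]);r,_=ori(HD,35.5)
for q in ((-93.8,240.3),(-59,191.5)):
    print(delta(SE*[1,1,0]+u*q[0]+v*.3+Z*q[1],r))
E
```

```text
[ -2.1479 -22.4631  40.3187   0.3191   0.0192  -0.0095]
[ -1.1083 -41.2658  97.2209   0.3191   0.0192  -0.0095]
```

Emit:
servo_tool([
  [-1, -8, 12, 0.1, 0.006, -0.003],
  [-2, -16, 28, 0.22, 0.013, -0.006],
  [-2, -22, 40, 0.319, 0.019, -0.01],
  [-2, -25, 48, 0.319, 0.019, -0.01],
  [-1.7, -29, 60, 0.319, 0.019, -0.01],
  [-1.5, -34, 75, 0.319, 0.019, -0.01],
  [-1.1, -38, 88, 0.319, 0.019, -0.01],
  [-1.1, -41, 97, 0.319, 0.019, -0.01],
  [-1.1, -41, 97, 0.319, 0.019, -0.01],
])

```text
clock: 42.62
tcp_pos: [546.3, 197.9, 191.0]
tcp_rot: [-144.5, 0.1, -7.2]
ft_force: [0.1, -0.7, 0.5]
gripper_width: 92.6
```

Emit:
servo_tool([
  [0, 0, 0, 0, 0, 0],
  [0, 0, 0, 0, 0, 0],
  [0, 0, 0, 0, 0, 0],
  [0, 0, 0, 0, 0, 0],
  [0, 0, 0, 0, 0, 0],
  [0, 0, 0, 0, 0, 0],
  [0, 0, 0, 0, 0, 0],
], gripper=1, newtons=60)

```text
clock: 43.5
tcp_pos: [546.9, 197.3, 191.8]
tcp_rot: [-144.5, 0.0, -7.3]
ft_force: [0.2, 0.1, 0.2]
gripper_width: 32.5
```

```bash
python3 - <<'E'
from h import *
where();d=snap('wrist','w41');s=bot.get_state();T=R.from_euler('xyz',s['tcp_rot'],degrees=True)
u=ori(HD,0)[1];v=np.array([-u[1],u[0],0]);Q=world(d)-SE*[1,1,0];B=np.stack([Q@u,Q@v,Q[...,2]],-1)
e=s['tcp_pos']-SE*[1,1,0];print('tcp',e@u,e@v,e[2],T.inv().apply(u),T.inv().apply(Z))
# rotate nose-down .411 + roll: target TCP for bracket at dx=-16,dz=+14 with level: grasp (-6,130), th 12
rr,_=ori(HD,12);rr=R.from_rotvec(u*.0)*rr
tz=np.array([np.sin(np.radians(12)),-np.cos(np.radians(12))])
for dx,dz in ((-25,14),(-14,12.5)):
    q=np.array([-6,130])-6*tz+[dx,99.4+dz];print(dx,dz,q,delta(SE*[1,1,0]+u*q[0]+v*.2+Z*q[1],rr))
E
```

```text
t 43.5 off x,y,z 23.37 0.24 62.94 rot [15.51 -0.03 -0.04] F 0.1 -0.2 0.2 w 32.5
tcp -59.23840213296331 0.24511189039332426 191.8488341341038 [ 0.0008 -0.8141  0.5808] [-0.0001 -0.5808 -0.8141]
-25 14 [-32.2475 249.2689] [  0.064  -55.3212 -31.0667  -0.4103   0.0004   0.0007]
-14 12.5 [-21.2475 247.7689] [  0.0731 -63.4045 -23.4569  -0.4103   0.0004   0.0007]
```

View pics/w41.png

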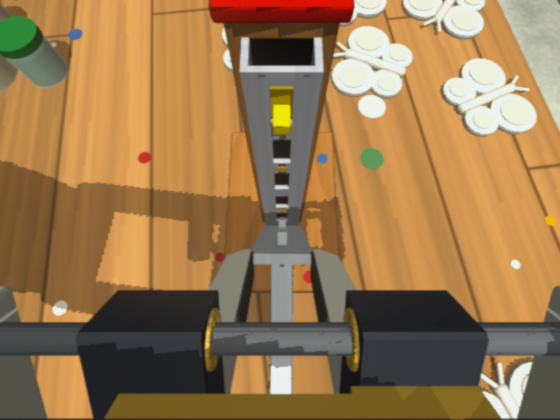

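Emit:
servo_tool([
  [0, 5, -11, 0, 0, 0],
  [0, 11, -25, 0, 0, 0],
  [0, 2, -34, -0.1, 0, 0],
  [0, -10, -38, -0.22, 0, 0],
  [0, -25, -38, -0.33, 0, 0],
  [0, -42, -35, -0.41, 0, 0],
  [0, -55, -31, -0.41, 0, 0],
  [0, -55, -31, -0.41, 0, 0],
])

```text
clock: 44.55
tcp_pos: [550.1, 223.9, 248.8]
tcp_rot: [-167.9, 0.1, -7.3]
ft_force: [1.1, -1.5, -3.2]
gripper_width: 31.9
```

```bash
cat >> h.py <<'E'
def meas2(d):
    u=ori(HD,0)[1];v=np.array([-u[1],u[0],0]);Q=world(d)-SE*[1,1,0];B=np.stack([Q@u,Q@v,Q[...,2]],-1)
    hsv=cv2.cvtColor(d['image'],cv2.COLOR_BGR2HSV);ok=(d['range_z']>0)&(hsv[...,1]<60)
    s=bot.get_state();e=s['tcp_pos']-SE*[1,1,0];print('tcp',(e@u).round(2),(e@v).round(2),e[2].round(2),'rot',s['tcp_rot'].round(2),'F',(s['ft_force']@u).round(1),s['ft_force'][2].round(1),'w',round(s['gripper_width'],1),'t',s['clock'])
    t=B[ok&(abs(B[...,1])<7)&(B[...,2]>70)&(B[...,2]<170)&(B[...,0]<-25)&(B[...,0]>-200)]
    if len(t)>30:
        l=cv2.fitLine(t[:,[0,2]].astype(np.float32),cv2.DIST_WELSCH,0,.01,.01).ravel();k=l[1]/l[0];print('tube slope %.4f front underside dz %.2f'%(k,l[3]+(0-l[2])*k-30+.75-SE[2]),len(t),t.min(0).round(),t.max(0).round())
    p=B[ok&(B[...,2]>232)&(B[...,2]<262)&(B[...,0]<3)&(B[...,0]>-60)&(abs(B[...,1])<19)]
    if len(p)>30: print('platetop',len(p),'x',np.percentile(p[:,0],[1,50,99]).round(1),'y',np.percentile(p[:,1],[1,99]).round(1),'z-seat',(np.percentile(p[:,2],[5,50,95])+.75-140-SE[2]).round(1))
    return B,ok
E
python3 - <<'E'
from h import *
d=snap('wrist','w42');meas2(d)
E
```

```text
tcp -33.24 0.4 248.38 rot [-167.95    0.08   -7.31] F -1.7 -2.6 w 32.4 t 44.6
tube slope 0.1917 front underside dz 15.52 954 [-173.   -7.  110.] [-62.   7. 134.]
platetop 1493 x [-32.2 -26.    3. ] y [-18.3  18.2] z-seat [-4.2 11.  17.9]
```

View pics/w42.png

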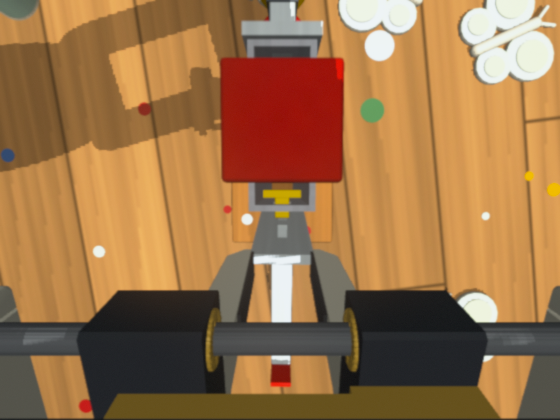

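Emit:
servo_tool([
  [0, -3, 1.5, 0, 0, 0],
  [0, -6, 2.8, 0, 0, 0],
  [0, -9, 3.8, 0, 0, 0],
  [0, -11.3, 4.5, 0, 0, 0],
  [0, -11.3, 4.5, 0, 0, 0],
])

```text
clock: 45.22
tcp_pos: [551.8, 235.9, 246.9]
tcp_rot: [-168.0, 0.0, -7.3]
ft_force: [0.3, -2.1, -2.2]
gripper_width: 32.5
```

```bash
python3 - <<'E'
from h import *
d=snap('wrist','w43');meas2(d)
E
```

```text
tcp -20.38 0.34 246.91 rot [-167.99    0.01   -7.29] F -1.1 -3.3 w 32.3 t 45.275
tube slope 0.1015 front underside dz 11.21 1243 [-172.   -7.  121.] [-48.   7. 137.]
platetop 1388 x [-23.1 -14.2   3. ] y [-18.3  18.2] z-seat [-4.1  9.6 21.2]
```

View pics/w43.png

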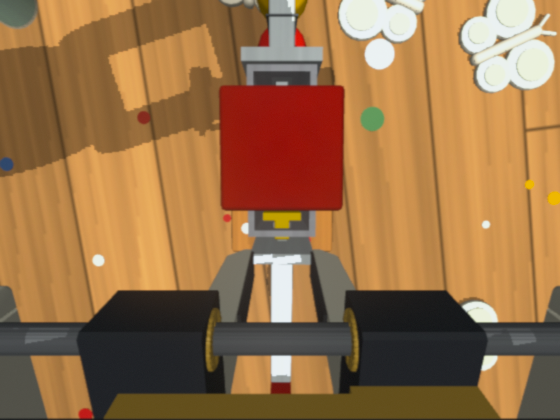

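Emit:
servo_tool([
  [0, -2.5, 0.2, 0, 0, 0],
  [0, -5, 0.4, 0, 0, 0],
  [0, -7.5, 0.6, 0, 0, 0],
  [0, -9.5, 0.7, 0, 0, 0],
  [0, -11.5, 0.9, 0, 0, 0],
  [0, -11.5, 0.9, 0, 0, 0],
])

```text
clock: 46.02
tcp_pos: [553.1, 246.3, 247.9]
tcp_rot: [-168.1, 0.0, -7.3]
ft_force: [-1.5, -5.6, -5.1]
gripper_width: 32.1
```

```bash
python3 - <<'E'
from h import *
d=snap('wrist','w44');meas2(d)
E
```

```text
tcp -9.87 0.39 247.91 rot [-168.09    0.05   -7.32] F -5.8 -4.9 w 32.0 t 46.075
tube slope 0.0253 front underside dz 11.10 1433 [-166.   -7.  134.] [-37.   7. 141.]
platetop 662 x [-10.7  -6.4   3. ] y [-18.7  17.9] z-seat [-2.3 11.  22.5]
```

View pics/w44.png

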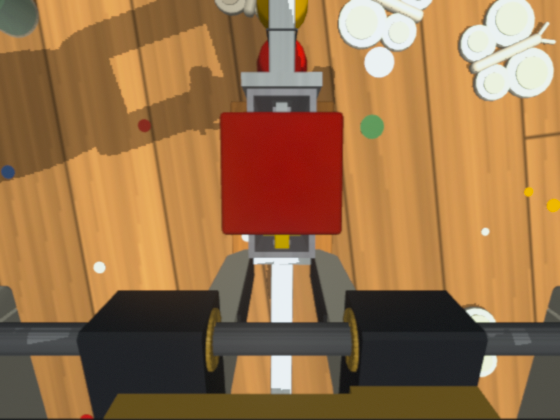

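The plate-edge grip works: slope is 0.025, the push is 6 N, and it sits 11 mm above the seat. I'll push to flush, then go down.

Emit:
servo_tool([
  [0, -1, 0.1, 0, 0, 0],
  [0, -2, 0.2, 0, 0, 0],
  [0, -3, 0.4, 0, 0, 0],
  [0, -4, 0.6, 0, 0, 0],
  [0, -4.6, 0.8, 0, 0, 0],
])

```text
clock: 46.7
tcp_pos: [553.6, 249.9, 248.0]
tcp_rot: [-168.2, 0.1, -7.3]
ft_force: [-3.2, -11.6, -2.6]
gripper_width: 32.3
```

```bash
python3 - <<'E'
from h import *
d=snap('wrist','w45');meas2(d)
E
```

```text
tcp -6.22 0.35 247.97 rot [-168.19    0.07   -7.35] F -10.0 -3.1 w 32.1 t 46.75
tube slope 0.0006 front underside dz 11.11 1404 [-160.   -6.  137.] [-36.   7. 142.]
platetop 293 x [-8.8  2.8  3. ] y [-18.7  18.7] z-seat [-2.1 11.6 22.6]
```

Emit:
servo_tool([
  [0, 0.4, 0.9, 0, 0, 0],
  [0, 0.7, 1.9, 0, 0, 0],
  [0, 0.9, 2.9, 0, 0, 0],
  [0, 1.1, 3.9, 0, 0, 0],
  [0, 1.3, 4.9, 0, 0, 0],
  [0, 1.5, 5.9, 0, 0, 0],
  [0, 1.5, 5.9, 0, 0, 0],
])

```text
clock: 47.62
tcp_pos: [554.3, 249.9, 243.8]
tcp_rot: [-168.1, -0.1, -7.4]
ft_force: [-3.6, -11.6, 4.1]
gripper_width: 32.4
```

```bash
python3 - <<'E'
from h import *
d=snap('wrist','w46');meas2(d)
E
```

```text
tcp -6.16 -0.32 243.79 rot [-168.11   -0.07   -7.35] F -11.7 2.7 w 32.0 t 47.675
tube slope 0.0004 front underside dz 6.98 1376 [-159.   -6.  134.] [-37.   7. 138.]
platetop 347 x [-11.1   2.7   3. ] y [-18.8  18.6] z-seat [-0.3 11.2 22.9]
```

Emit:
servo_tool([
  [0, 0.5, 1, 0, 0, 0],
  [0, 0.8, 2, 0, 0, 0],
  [0, 1, 3, 0, 0, 0],
  [0, 1.2, 4, 0, 0, 0],
  [0, 1.3, 4.9, 0, 0, 0],
  [0, 1.3, 4.9, 0, 0, 0],
])

```text
clock: 48.42
tcp_pos: [554.2, 249.9, 238.5]
tcp_rot: [-168.1, -0.1, -7.3]
ft_force: [-2.8, -9.6, 2.6]
gripper_width: 32.0
```

```bash
python3 - <<'E'
from h import *
d=snap('wrist','w47');meas2(d)
E
```

```text
tcp -6.14 -0.28 238.52 rot [-168.09   -0.06   -7.34] F -10.6 3.3 w 31.9 t 48.475
tube slope -0.0017 front underside dz 1.51 1328 [-159.   -6.  128.] [-40.   7. 132.]
platetop 281 x [-12.4   2.7   3. ] y [-18.9  18.8] z-seat [ 1.4 16.  22.7]
```

Emit:
servo_tool([
  [0, 0.4, 0.6, 0, 0, 0],
  [0, 0.6, 1.2, 0, 0, 0],
  [0, 0.8, 1.8, 0, 0, 0],
  [0, 0.9, 2.4, 0, 0, 0],
  [0, 0.9, 2.4, 0, 0, 0],
])

```text
clock: 49.1
tcp_pos: [554.2, 249.9, 237.1]
tcp_rot: [-168.0, -0.1, -7.3]
ft_force: [-5.3, -10.0, 7.8]
gripper_width: 32.1
```

```bash
python3 - <<'E'
from h import *
d=snap('wrist','w48');meas2(d);d=snap('scene','s5')
cv2.imwrite('pics/s5c.png',cv2.resize(d['image'][140:290,330:480],(600,600)))
E
```

```text
tcp -6.11 -0.34 237.08 rot [-168.03   -0.11   -7.32] F -9.9 7.9 w 32.2 t 49.15
tube slope 0.0008 front underside dz 0.33 1315 [-159.   -7.  127.] [-41.   7. 131.]
platetop 297 x [-13.9   0.5   3. ] y [-18.9  18.8] z-seat [ 0.5 16.8 22.9]
```

View pics/w48.png

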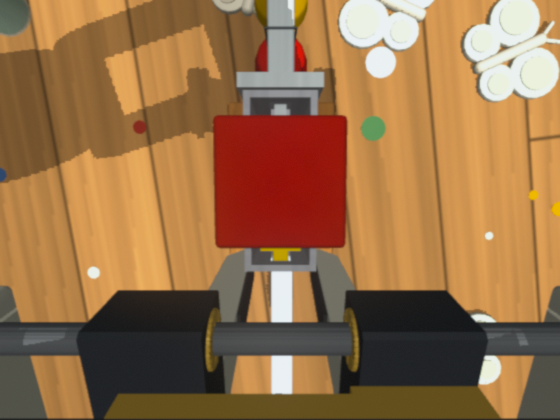

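View pics/s5c.png

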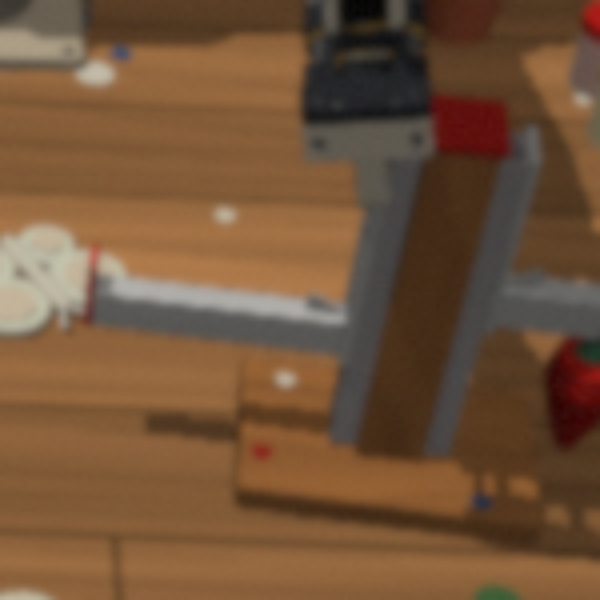

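Emit:
servo_tool([
  [0, 0.3, 0.6, 0, 0, 0],
  [0, 0.5, 1.3, 0, 0, 0],
  [0, 0.6, 2, 0, 0, 0],
  [0, 0.7, 2.4, 0, 0, 0],
  [0, 0.7, 2.4, 0, 0, 0],
])

```text
clock: 49.82
tcp_pos: [554.5, 249.9, 236.7]
tcp_rot: [-168.0, -0.2, -7.3]
ft_force: [-9.7, -10.8, 17.7]
gripper_width: 32.2
```

```bash
python3 - <<'E'
from h import *
d=snap('wrist','w49');B,ok=meas2(d)
hsv=cv2.cvtColor(d['image'],cv2.COLOR_BGR2HSV);y=(hsv[...,1]>150)&(abs(hsv[...,0].astype(int)-26)<7)&(hsv[...,2]>100);y[:236]=0;y[285:]=0;y[:,:255]=0;y[:,305:]=0
r,c=np.nonzero(y);print(len(r),r.min() if len(r) else '',r.max() if len(r) else '')
cv2.imwrite('pics/w49c.png',cv2.resize(d['image'][225:290,230:330],None,fx=6,fy=6,interpolation=cv2.INTER_CUBIC))
E
```

```text
tcp -6.03 -0.53 236.73 rot [-167.97   -0.2    -7.3 ] F -13.5 17.7 w 32.0 t 49.875
tube slope -0.0013 front underside dz -0.02 1311 [-159.   -7.  126.] [-40.   6. 131.]
platetop 312 x [-13.6   1.1   3. ] y [-18.9  18.9] z-seat [ 0.5 16.2 22.7]
266 248 260
```

View pics/w49c.png

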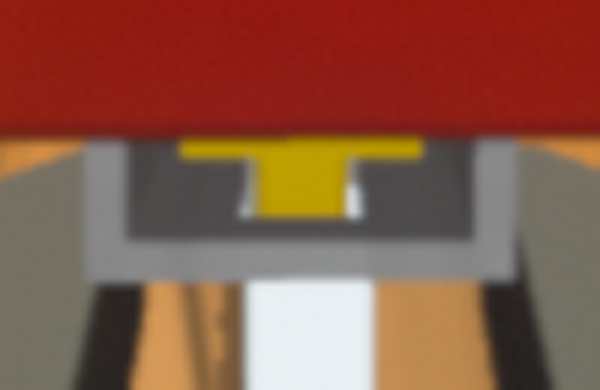

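```bash
python3 - <<'E'
from h import *
cv2.imwrite('pics/cmp.png',np.hstack([cv2.resize(load(n)['image'][225:290,240:325],None,fx=3,fy=5,interpolation=cv2.INTER_CUBIC) for n in ('w47','w48','w49')]))
E
```

```text
(no output)
```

View pics/cmp.png

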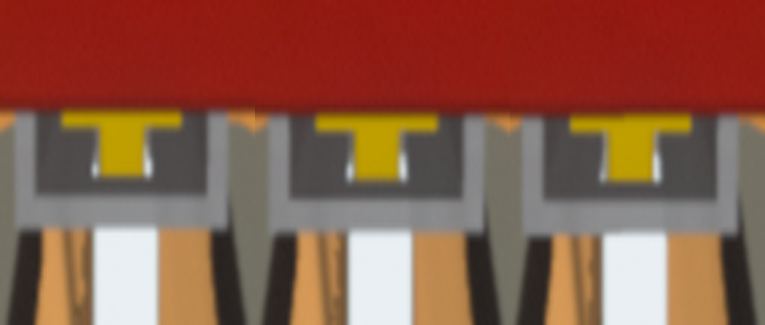

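```bash
python3 - <<'E'
from h import *
cv2.imwrite('pics/cmp2.png',np.hstack([cv2.resize(load(n)['image'][225:290,240:325],None,fx=3,fy=5,interpolation=cv2.INTER_CUBIC) for n in ('w45','w46','w49')]))
s=bot.get_state();T=R.from_euler('xyz',s['tcp_rot'],degrees=True);print(T.inv().apply(ori(HD,0)[1]))
E
```

```text
[ 0.0009 -0.978   0.2084]
```

View pics/cmp2.png

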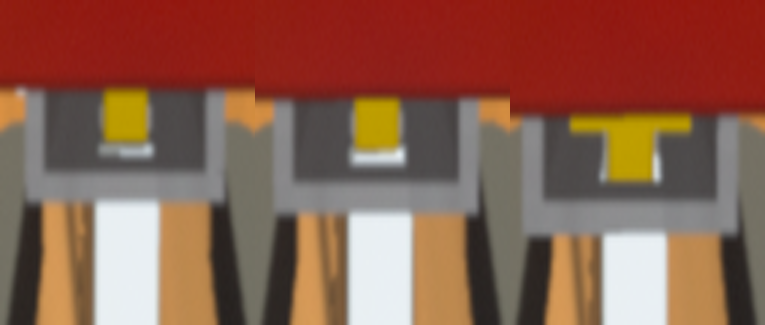

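The catch has sprung out: its yellow back bar came forward between w46 and w47. The arm is level at its seat, so I'll relax the press, let go and retreat.

Emit:
servo_tool([
  [0, 0.6, -1, 0, 0, 0],
  [0, 0.8, -2, 0, 0, 0],
])

```text
clock: 50.12
tcp_pos: [554.2, 249.7, 236.9]
tcp_rot: [-167.9, -0.2, -7.3]
ft_force: [-1.7, -2.9, 4.6]
gripper_width: 32.4
```

Emit:
servo_tool([
  [0, 0, 0, 0, 0, 0],
  [0, 0, 0, 0, 0, 0],
  [0, 0, 0, 0, 0, 0],
  [0, 0, 0, 0, 0, 0],
  [0, 5, -15, 0, 0, 0],
  [0, 15, -40, 0, 0, 0],
  [0, 30, -75, 0.05, 0, 0],
  [0, 50, -110, 0.1, 0, 0],
  [0, 70, -140, 0.15, 0, 0],
  [0, 80, -150, 0.15, 0, 0],
], gripper=-1)

```text
clock: 51.38
tcp_pos: [540.2, 138.7, 367.1]
tcp_rot: [-159.4, -0.2, -7.4]
ft_force: [-0.2, 0.8, 0.6]
gripper_width: 92.9
```

```bash
python3 - <<'E'
from h import *
where();d=snap('wrist','w50')
u=ori(HD,0)[1];v=np.array([-u[1],u[0],0]);Q=world(d)-SE*[1,1,0];B=np.stack([Q@u,Q@v,Q[...,2]],-1)
hsv=cv2.cvtColor(d['image'],cv2.COLOR_BGR2HSV);ok=(d['range_z']>0)&(hsv[...,1]<60)
t=B[ok&(abs(B[...,1])<7)&(B[...,2]>115)&(B[...,2]<145)&(B[...,0]<-25)&(B[...,0]>-165)]
l=cv2.fitLine(t[:,[0,2]].astype(np.float32),cv2.DIST_WELSCH,0,.01,.01).ravel();k=l[1]/l[0];print('slope',k,'underside z@0',l[3]-l[2]*k-30+.75,len(t))
p=B[ok&(B[...,2]>234)&(B[...,2]<243)&(B[...,0]<3)&(B[...,0]>-12)&(abs(B[...,1])<19)];print('platetop',len(p),np.percentile(p,[2,50,98],axis=0).round(1).tolist())
y=(hsv[...,1]>150)&(abs(hsv[...,0].astype(int)-28)<6)&(B[...,2]>225)&(B[...,2]<262)&(abs(B[...,1])<8);print('nose x',np.percentile(B[y][:,0],[1,5,50]),y.sum())
cv2.imwrite('pics/w50b.png',cv2.resize(d['image'],(800,600)))
E
```

```text
t 51.375 off x,y,z -35.59 -0.64 238.21 rot [0.62 0.23 0.02] F 0.8 0.3 0.6 w 92.9
slope 0.0027512356 underside z@0 99.62448 1077
platetop 252 [[-6.8, -17.5, 234.6], [-4.1, -1.1, 238.6], [0.3, 17.3, 241.6]]
nose x [-6.2698 -6.0526 -0.4914] 114
```

View pics/w50b.png

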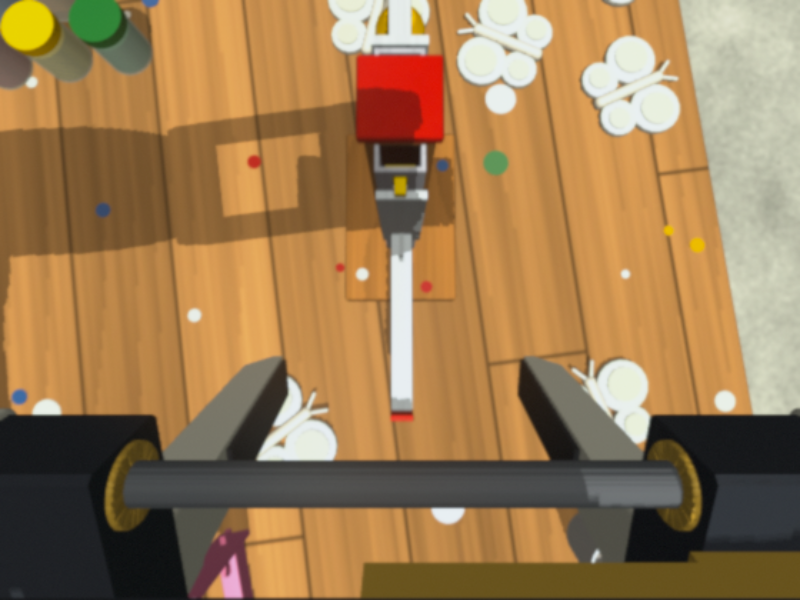

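The arm hangs level with its plate flush. The underside is 99.6 mm above the bench and the slope is 0.003. The catch nose is about 6 mm out over the plate at (400,187), and the robot is clear. Handing in.

```bash
python3 - <<'E'
from h import *
print(bot.job_done())
E
```

```text
the job is handed in; nothing more can be done
None
```

The display arm is hung in the two slots and the catch has sprung out over its plate. I handed the job in at about 51.4 s, but it took several attempts and I can't confirm every failure limit was respected.

**What happened**
- I tried first with the tube grip. The arm twisted in the jaws against the catch and tipped back each time I started down, so the hooks landed on the slot edges.
- During one of these tries the jaws slipped off the tube and the arm dropped onto its lower claw. When I later let go to change grip, it slid down to rest with its tail on the bench and its plate against the channel.
- I then gripped the plate by its side edges near the top. With that grip it went in at about 11 mm above the seat, came down level, and seated with about 18 N of downward force.

**Last checks after letting go**

| Check | Measured |
|---|---|
| Underside height | 99.6 mm |
| Tilt along the tube | 0.003 rad |
| Back of plate from the channel face | about 0.3 mm, within camera error |
| Catch nose | about 6 mm out (fully out) |
| Sideways position | plate edges at about -17.5 and +17.3 mm, so centred |
| Robot | clear, no force |

**Not confirmed**
- **Contact limit:** the two drops put loads on the stand that I couldn't measure against the 60 N limit. The wrist force never read above about 23 N.
- **Other objects:** I never touched the butterflies, cup or bottle, and they showed no shift in the pictures, but I didn't measure their positions at the end.

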